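# Change the batch in the handle tumbler

### The arm

A 6-joint arm with a two-finger parallel gripper is mounted at the origin on the work surface. World frame = base frame: x ahead of the robot, y to its left, z up, the work surface at z = 0. Lengths are in m, angles in rad, forces in N, time in s.
With the tool pointing down it reaches from about 0.225 to 0.875 m from the base axis. Payload 3.4 kg.
Tool frame: the origin (TCP) lies between the finger pads; the fingertips stand 8 mm ahead of it and the grasp point (between the pads) lies 11 mm behind it; z points along the fingers, y is the line along which they close (so a half turn about z gives the same grasp; the last joint's range is limited). The gripper opens to 85 mm and grips with 20 to 120 N. Pads are 22 mm wide; open, the fingers measure 114 mm over their backs; the gripper's body (76 mm by 85 mm) begins 54 mm behind the grasp point. The pads swing forward as they close: fully open they stand 13 mm farther back than shut.
Start: joints at [1.202, 0.276, 1.505, -0, 1.361, -0.121], TCP at [0.141, 0.557, 0.239] pointing down, gripper open.
Joint ranges: [-2.89, 2.89], [-0.75, 2.08], [0.22, 2.7], [-1.18, 4.32], [0.11, 2.71], [-2.7, 2.7]. Speed limits (rad/s): [2.57, 2.57, 3.14, 3.14, 3.14, 3.14].

### API

Orientations are given as a unit quaternion [w, x, y, z].
In Python, from rig import manip, optics, finder gives the robot as it stands.
- The arm moves only by the tool servo_tool, never from a script. Its argument "increments" is a list of rows, each a list of 7 numbers: the shift along the tool's x, y, z in cm, then the turn, a rotation vector about the tool's x, y, z in degrees, then the closure, from -1 (fully open) to 1 (shut). In form: [[x, y, z, rx, ry, rz, gripper], ...]. A call has exactly 5 rows; each row shifts and turns the commanded pose from where the row before left it, along the tool's axes as they then stand; what a row does not reach is not made up. A row lasts 1/10 s, in which the tool goes at most 50 mm and 8.59 degrees, less where a joint would pass 70% of its speed; a pose out of reach is approached as far as the arm can. A call is refused whole if a number of a shift passes 5 or a number of a turn 8.59, either way. A call with a gripper value outside its range is refused whole. The fingers move at their own pace and stop on an object; "squeeze" is the grip in N (left out, the last holds). Time passes only in rows, so rows that do not move let the fingers close, or fill a call up. It gives the time, the measured TCP pose, the force, the opening and the grip force at its end, in the units of the state.
- manip.get_state(): the state, without advancing time (a new reading comes with each control period).
- optics.get_image(name): name is "side" or "top"; returns the picture (384x512x3 uint8, red, green, blue); there is no depth.
- optics.get_calibration(name): a dict with "fov_y" (degrees; the focal length in pixels is half the picture's height over the tangent of half this angle, whatever the lens; pixels are square), "cx", "cy" (the principal point, pixels), "world_to_cam" (4x4, takes a point from world to camera coordinates). Camera axes: x right, y down, z forward; pixel columns grow to the right and rows downward; lengths in m; the calibration is good to about 2 mm. A picture is of the moment at which its call begins. get_calibration takes no time and is no camera call.
- manip.sign_off(): hands the job in; it is judged then, once.
Trained networks look in the newest picture that a camera, given by its name, has taken for a name from the list of things; names that differ only in an ending like _2 or _b are one class to them, and where a whole thing is asked for, a point or a joint stands for the part that bears it (a point fixed in the world has none). Each returns a list of dicts, best first, with "p" (0 to 1); they miss things now and then, are a little off and sometimes report something else, mostly with a low value. They report only what shows in the picture. A call takes as long as a camera call. They do not tell look-alikes from the thing itself.
- finder.silhouettes(label, camera): "region" (384x512 bool, what is visible of it) and "box" ([centre column, centre row, width, height] in pixels, round what is visible of it).
- finder.tip_of(label, camera): "at" ([column, row] in pixels: a listed point, or the origin of a listed thing).
The state is a dict: "clock": time; "qpos": joint angles; "qd": joint speeds; "effort": joint torques, N m; "position": TCP position; "ee_rot": TCP orientation; "contact_force": force on the tool from outside, world axes, zero at the start; "moment": the same for the moment, N m; "width": finger opening in m; "gripper_force": force on a finger pad.
Only numpy, scipy, OpenCV 4.12 (cv2) and the standard library are available. Lean on these libraries where they do the work, as an engineer would, in place of code of your own. Each camera call takes 0.05 s, during which the arm holds its last target. There are 200 camera calls.

### The job

Change the batch in the tumbling barrel: push the catch tray fully home under it, then crank the barrel over until its open port faces straight down and all the finished dark handles have dropped into the tray. Crank it back until the port faces straight up, load every pale square handle blank into the barrel, and close the port with the wooden lid, red bar upward, properly seated between the end discs; leave the tray home and do not knock over the blue glue bottle.

Things in the scene. Friction and masses are not known exactly. Their poses are not given: they have to be found in the camera images.
- drum_center (a point): Centre of the wooden barrel, on its horizontal axis, 190 mm above the bench. It is hexagonal (inner flats 72 mm from the axis, 160 mm long inside) between two plywood end discs of 100 mm radius, 12 mm thick, inner faces at y = +-80 mm. The frame turns with the barrel: y along the axis towards the crank, z from the axis to the port.
- cradle: Plywood cradle that carries the barrel, 300 mm (x) by 236 mm (y), fixed to the bench; origin on the bench below the barrel's centre, y towards the crank. Front board (-x side) 130 mm high, back board 165 mm high; bearing posts at y = +-100 to +-118 mm, 75 mm wide in x, 230 mm high.
- port (a point): Middle of the barrel's only opening, a whole flat left out: 84 mm wide (x) by 160 mm long (y, disc to disc). It lies 84 mm from the axis, level with the outer face of the two red strips (each 16 mm wide) along the port's edges on which the lid rests. Frame as drum_center: z points out of the port.
- drum (a joint): Turn of the barrel, rad: 0 = port straight up, 3.14 = straight down, stops at -0.6 and 3.75. Growing: the port goes over to the cradle's +x side and down, while the crank grip, on the -x side at 0, goes up over the top to the +x side. Friction (about 0.4 N m, 6 N at the crank grip) holds the barrel where it is left.
- crank (a point): Middle of the red crank grip: a round bar 22 mm thick, free to spin on its pin, parallel to the barrel's axis and 70 mm off it, at x = -70, y = +190, z = 0 mm in the drum_center frame; it reaches from y = 137 to 227 mm, with the crank arm just inwards. This point's x and z axes spin with the grip.
- tray (a joint): How far the catch tray is pulled out from under the barrel, m: 0 = fully home (a stop), up to 0.16. It slides along the cradle's y and comes out on the side away from the crank; about 3 N of friction. It starts partly out.
- tray_in (a point): Centre of the catch tray's inner floor, 10 mm above the bench. Inside it is 258 mm (x) by 188 mm (y), walls 39 mm high above the floor. Axes as the cradle: y towards the crank.
- tray_bar (a point): Centre of the red bar handle of the tray, 34 mm above the bench: 100 mm along x, 18 mm along y, 22 mm high, 56 mm clear of the tray's end wall. Push it in +y of this frame to send the tray home.
- lid_grip (a point): Centre of the red grip bar (22 x by 90 y by 40 z mm) on the loose lid. It stands on a panel 112 (x) by 146 (y) by 8 mm, top 20 mm below this point. Two cleats under the panel, 130 mm long, 68 mm over both (x), reach to 38 mm below and drop into the port. z points up. Seated: this point 28 mm out from the port, the lid's y along the barrel's y, either way round.
- lid: The whole wooden lid; origin at the middle of its underside (bottom of the cleats), 38 mm below lid_grip, same axes.
- raw0_c (a point): Centre of a pale square beech handle blank, 90 mm (its x) by 28 by 28 mm, lying on the bench at the start. May be absent.
- raw1_c (a point): Centre of a pale square beech handle blank, 90 mm (its x) by 28 by 28 mm, lying on the bench at the start. May be absent.
- raw2_c (a point): Centre of a pale square beech handle blank, 90 mm (its x) by 28 by 28 mm, lying on the bench at the start. May be absent.
- raw3_c (a point): Centre of a pale square beech handle blank, 90 mm (its x) by 28 by 28 mm, lying on the bench at the start. May be absent.
- done0_c (a point): Centre of a finished dark turned handle with a brass ferrule, 90 mm (its x) by about 28 mm thick, in the barrel at the start. May be absent.
- done1_c (a point): Centre of a finished dark turned handle with a brass ferrule, 90 mm (its x) by about 28 mm thick, in the barrel at the start. May be absent.
- done2_c (a point): Centre of a finished dark turned handle with a brass ferrule, 90 mm (its x) by about 28 mm thick, in the barrel at the start. May be absent.
- glue: Blue glue bottle, 60 mm across, 150 mm tall, standing on the bench; origin at the centre of its foot.
Things that resemble listed ones, but are neither listed nor needed, are in the scene too. Of the things that look like the lid, the larger one is meant.

How it is judged:
On the way, in this order (a step that is already met when the one before it is completed fails the run):
1. the catch tray is pushed home under the barrel (value of joint tray below 0.01 m), for 0.2 s.
2. the barrel is turned port down (within 0.3 rad) and every finished handle lies in the tray, the tray home (value of joint drum between 2.84 and 3.44 rad and value of joint tray below 0.01 m and x of done0_c in the frame of tray_in between -0.135 and 0.135 m and y of done0_c in the frame of tray_in between -0.1 and 0.1 m and z of done0_c in the frame of tray_in between -0.01 and 0.085 m and x of done1_c in the frame of tray_in between -0.135 and 0.135 m and y of done1_c in the frame of tray_in between -0.1 and 0.1 m and z of done1_c in the frame of tray_in between -0.01 and 0.085 m and x of done2_c in the frame of tray_in between -0.135 and 0.135 m and y of done2_c in the frame of tray_in between -0.1 and 0.1 m and z of done2_c in the frame of tray_in between -0.01 and 0.085 m), for 0.2 s.
3. the port is up again and every blank is in the barrel (value of joint drum between -0.25 and 0.25 rad and distance between each of raw0_c, raw1_c, raw2_c, raw3_c and drum_center below 0.105 m and z of each of raw0_c, raw1_c, raw2_c, raw3_c in the frame of drum_center below 0.062 m), for 0.2 s.
At the end, for the whole second after the job is handed in: The tray is home (within 10 mm) with every finished handle in it; the port faces up (within 0.15 rad); every blank is inside the barrel; the lid, bar up, is seated in the port: centred within 14 mm, flat within 0.1 rad, its panel down on the strips (within 6 mm), and at rest (value of joint tray below 0.01 m and value of joint drum between -0.15 and 0.15 rad and x of done0_c in the frame of tray_in between -0.135 and 0.135 m and y of done0_c in the frame of tray_in between -0.1 and 0.1 m and z of done0_c in the frame of tray_in between -0.01 and 0.085 m and x of done1_c in the frame of tray_in between -0.135 and 0.135 m and y of done1_c in the frame of tray_in between -0.1 and 0.1 m and z of done1_c in the frame of tray_in between -0.01 and 0.085 m and x of done2_c in the frame of tray_in between -0.135 and 0.135 m and y of done2_c in the frame of tray_in between -0.1 and 0.1 m and z of done2_c in the frame of tray_in between -0.01 and 0.085 m and distance between each of raw0_c, raw1_c, raw2_c, raw3_c and drum_center below 0.105 m and z of each of raw0_c, raw1_c, raw2_c, raw3_c in the frame of drum_center below 0.062 m and x of lid_grip in the frame of port between -0.014 and 0.014 m and y of lid_grip in the frame of port between -0.014 and 0.014 m and z of lid_grip in the frame of port between 0.02 and 0.034 m and angle between the z axis of lid_grip and the z axis of port, either way round below 0.1 rad and angle between lid_grip's own z axis and vertical below 0.25 rad and angular speed of lid below 0.1 rad/s and linear speed of lid below 0.02 m/s); the robot touches nothing.
It fails at once if the glue bottle is knocked over (angle between glue's own z axis and vertical above 0.6 rad).
Of raw0, raw1, raw2, raw3 only 2 to 4 are there at a start; the rules pass over those that are not, and their reading is None.
Of done0, done1, done2 only 2 to 3 are there at a start; the rules pass over those that are not, and their reading is None.
At some moment in a run one of raw0, raw1, raw2, raw3 may be knocked a few centimetres aside while the robot is not near it.
Once in a run the grip may slacken for a moment while it holds something.
It also fails if it takes over 210 s, if anything falls off the work surface, if the arm or the gripper's body presses on something with over 40 N, if the wrist force passes 120 N, or if a joint passes its speed limit or range.

## Working session

There is one attempt and no reset: what is moved stays moved. The work goes in short steps, Python scripts to look and compute and a tool call to move; the robot and the scene stay as the last step left them, time stands still between calls to the robot, and variables do not carry over. Pictures are saved under pics/ and viewed, at most 16 in all, crops included, and the job is handed in when it is done.

Besides the shell and the picture viewer there is one more tool, called after "Request:" in YAML: its name, and indented under it one key for each argument. servo_tool: Moves the arm, as the interface text tells. Its arguments: {"type":"object","properties":{"increments":{"type":"array","items":{"type":"array","items":{"type":"number"}}},"squeeze":{"type":"number"}},"required":["increments"]}

```bash
mkdir -p pics; ls
cat > h.py <<'E'
import numpy as np, cv2, json
from rig import manip, optics, finder
from scipy.spatial.transform import Rotation as R
def cal(n):
    c=optics.get_calibration(n); f=192/np.tan(np.radians(c['fov_y'])/2)
    return f,c['cx'],c['cy'],np.array(c['world_to_cam'])
def proj(n,p):
    f,cx,cy,T=cal(n); q=T[:3,:3]@np.array(p)+T[:3,3]; return np.array([cx+f*q[0]/q[2],cy+f*q[1]/q[2]])
def ray(n,uv):
    f,cx,cy,T=cal(n); d=T[:3,:3].T@np.array([(uv[0]-cx)/f,(uv[1]-cy)/f,1]); o=-T[:3,:3].T@T[:3,3]; return o,d
def atz(n,uv,z):
    o,d=ray(n,uv); return o+d*(z-o[2])/d[2]
def save(n,name,s=1.5,crop=None):
    im=optics.get_image(n)[:,:,::-1]
    if crop: a,b,c,d=crop; im=im[b:d,a:c]
    cv2.imwrite('pics/'+name+'.png',cv2.resize(im,None,fx=s,fy=s,interpolation=cv2.INTER_CUBIC))
def st():
    s=manip.get_state(); r=R.from_quat(np.roll(s['ee_rot'],-1)); m=r.as_matrix()
    print('t',round(s['clock'],2),'pos',np.round(s['position'],4),'x',np.round(m[:,0],3),'y',np.round(m[:,1],3),'z',np.round(m[:,2],3),'q',np.round(s['qpos'],2),'F',np.round(s['contact_force'],1),'w',round(s['width'],4),'gf',np.round(s['gripper_force'],1))
    return s,m
E
python3 - <<'E'
from h import *
st()
for n in('top','side'):
    save(n,n+'0'); print(n,cal(n))
    for l in ['drum_center','cradle','port','crank','tray_in','tray_bar','lid_grip','raw0_c','glue']:
        r=finder.tip_of(l,n); print(l,[(round(d['p'],2),np.round(d['at'],1).tolist()) for d in r if d['p']>.15][:6])
E
```

```text
pics
t 0.0 pos [0.1408 0.5569 0.2384] x [-0.969  0.245  0.   ] y [ 0.245  0.969 -0.002] z [-0.001 -0.002 -1.   ] q [ 1.2   0.28  1.51  0.    1.36 -0.12] F [-0.7  0.3 -0.7] w 0.0855 gf 0.0
top (np.float64(398.72053650227446), 259.942330347904, 191.11943193993608, array([[-0.01088259, -0.99993992,  0.00131304, -0.02597976],
       [-0.98286563,  0.01045511, -0.18402673,  0.50603595],
       [ 0.18400194, -0.00329323, -0.98292036,  1.12155984],
       [ 0.        ,  0.        ,  0.        ,  1.        ]]))
drum_center [(0.96, [232.6, 159.8])]
cradle [(0.67, [235.6, 173.9])]
port [(0.7, [232.0, 149.6]), (0.59, [235.7, 156.0])]
crank [(0.71, [154.7, 177.6]), (0.42, [262.8, 175.9])]
tray_in [(0.79, [263.6, 178.2])]
tray_bar [(0.67, [320.3, 178.8]), (0.3, [262.0, 175.1])]
lid_grip [(0.69, [124.1, 154.3]), (0.62, [122.0, 213.4])]
raw0_c [(0.59, [338.1, 223.2]), (0.33, [122.6, 210.6])]
glue [(0.56, [181.3, 251.4])]
side (np.float64(400.97124381292423), 254.48513236334085, 196.58403339754784, array([[-0.39032112,  0.92064593,  0.00777709,  0.19936788],
       [ 0.86589568,  0.36995312, -0.33668881, -0.32097006],
       [-0.31284834, -0.12468261, -0.94158386,  1.46050209],
       [ 0.        ,  0.        ,  0.        ,  1.        ]]))
drum_center [(0.87, [260.7, 238.0])]
cradle [(0.58, [260.0, 253.5])]
port [(0.66, [260.5, 233.6]), (0.52, [148.1, 171.8])]
crank [(0.68, [330.7, 252.4])]
tray_in []
tray_bar [(0.94, [195.1, 218.2]), (0.21, [260.7, 240.8])]
lid_grip [(0.59, [359.5, 316.8]), (0.22, [261.5, 238.5])]
raw0_c [(0.7, [192.0, 176.2]), (0.26, [258.2, 232.2])]
glue [(0.7, [335.5, 209.3])]
```

View pics/top0.png

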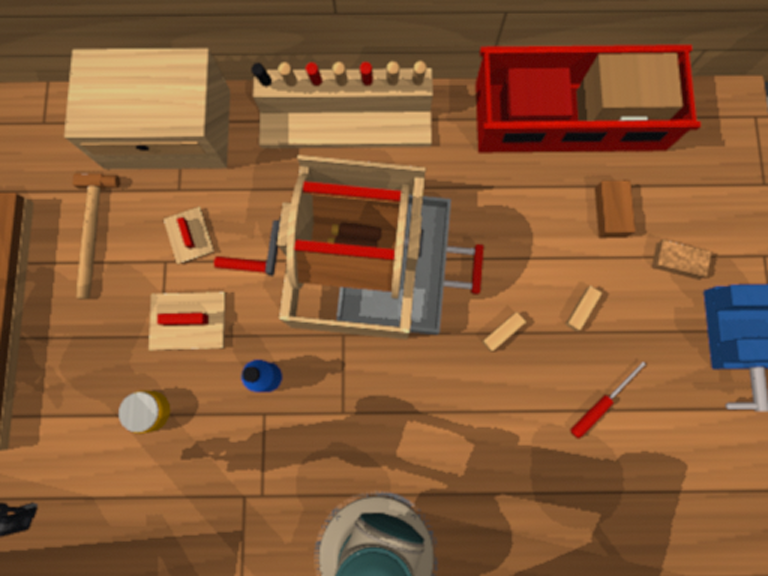

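View pics/side0.png

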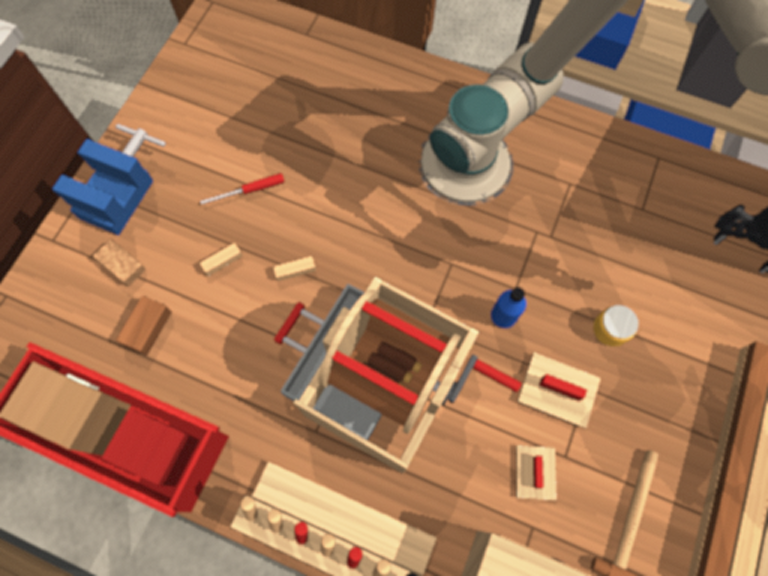

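The pale blanks are at top px (337,221) and (390,205). The speckled cork block (455,172) and the brown block (410,138) are look-alikes. Two lids show: the larger one at (124,213) is the one meant, and the smaller is at (126,155). Next I fit box models to colour masks to get poses.

```bash
cat > fit.py <<'E'
from h import *
from scipy.optimize import minimize
U=3
def box(c,ax,half):
    s=np.array([[i,j,k] for i in(-1,1) for j in(-1,1) for k in(-1,1)])*half
    return np.array(c)+s@np.array(ax)   # ax rows = axes
def yawax(a): return np.array([[np.cos(a),np.sin(a),0],[-np.sin(a),np.cos(a),0],[0,0,1.]])
def render(n,boxes):
    f,cx,cy,T=cal(n); m=np.zeros((384*U,512*U),np.uint8)
    for b in boxes:
        q=b@T[:3,:3].T+T[:3,3]; uv=np.stack([cx+f*q[:,0]/q[:,2],cy+f*q[:,1]/q[:,2]],1)
        h=cv2.convexHull(((uv+.5)*U-.5).astype(np.float32))
        cv2.fillConvexPoly(m,np.round(h*16).astype(np.int32),1,shift=4)
    return m
def up(mask): return (cv2.resize(mask.astype(np.float32),None,fx=U,fy=U,interpolation=cv2.INTER_LINEAR)>.5).astype(np.uint8)
def fit(f,x0,step,masks):
    M={n:up(m) for n,m in masks.items()}
    def cost(x):
        c=0
        for n,m in M.items():
            r=render(n,f(x)); c+=1-(r&m).sum()/max(1,(r|m).sum())
        return c
    x0=np.array(x0,float)
    for k in range(2):
        sim=np.vstack([x0]+[x0+np.eye(len(x0))[i]*step[i]/(k+1) for i in range(len(x0))])
        o=minimize(cost,x0,method='Nelder-Mead',options=dict(initial_simplex=sim,maxiter=250,xatol=2e-4,fatol=1e-4)); x0=o.x
    return o.x,o.fun/len(M)
def red(im):
    h=cv2.cvtColor(im,cv2.COLOR_RGB2HSV).astype(int); return ((h[...,0]<6)|(h[...,0]>172))&(h[...,1]>165)&(h[...,2]>70)
def near(mask,pts):
    # components within 8px of given points
    k,l=cv2.connectedComponents(mask.astype(np.uint8)); out=np.zeros_like(mask)
    for u,v in pts:
        w=l[max(0,int(v)-8):int(v)+9,max(0,int(u)-8):int(u)+9]; w=w[w>0]
        if len(w): out|=l==np.bincount(w).argmax()
    return out
def rig(x):
    cx,cy,yaw,th=x[:4]; A=yawax(yaw); c=np.array([cx,cy,.19])
    D=np.array([[np.cos(th),0,-np.sin(th)],[0,1,0],[np.sin(th),0,np.cos(th)]])@A  # rows=drum axes in world
    bs=[box(c+np.array([s*.050,0,.081])@D,D,[.008,.08,.003]) for s in(-1,1)]
    bs.append(box(c+np.array([-.07,.182,0])@D,A,[.0105,.045,.0105]))
    return bs,D,A,c
E
cat > m1.py <<'E'
from fit import *
I={n:optics.get_image(n) for n in('top','side')}
RM={n:red(I[n]) for n in I}
P={'top':[(235,127),(230,167),(160,176)],'side':[(268,216),(250,252),(331,249)]}
m={n:near(RM[n],P[n]) for n in I}
o,d=ray('top',(232.6,159.8)); c0=o+d*(.19-o[2])/d[2]
x,e=fit(lambda x:rig(x)[0],[c0[0],c0[1],0,0],[.02,.02,.1,.1],m); print('rig x,y,yaw,th',x.round(4),'err',round(e,3))
def one(name,pts,z,half,yaw0,mk):
    mm={n:near(mk[n],[pts[n]]) for n in I}; g=atz('top',pts['top'],z)
    best=min((fit(lambda x:[box([x[0],x[1],z],yawax(x[2]),half)],[g[0],g[1],y],[.01,.01,.2],mm) for y in yaw0),key=lambda r:r[1])
    print(name,best[0].round(4),'err',round(best[1],3),[int(v.sum()) for v in mm.values()])
one('bar',{'top':(319,179),'side':(194,215)},.034,[.05,.009,.011],[0],RM)
one('lid',{'top':(121,213),'side':(376,258)},.038,[.011,.045,.02],[0,.3],RM)
def pale(im):
    h=cv2.cvtColor(im,cv2.COLOR_RGB2HSV).astype(int); return (h[...,2]>150)&(h[...,1]<140)&(h[...,0]<28)
PM={n:pale(I[n]) for n in I}
one('rawA',{'top':(337,221),'side':(196,178)},.014,[.045,.014,.014],[-.7,.7,0,1.5],PM)
one('rawB',{'top':(390,205),'side':(146,172)},.014,[.045,.014,.014],[-.7,.7,0,1.5],PM)
h=I['top'][221,337],I['top'][205,390]; print(h)
print('glue',atz('top',[finder.tip_of('glue','top')[0]['at']][0],0),atz('side',finder.tip_of('glue','side')[0]['at'],0))
# overlay
v=I['top'][:,:,::-1].copy(); r=render('top',rig(x)[0]); r=cv2.resize(r,(512,384)); cs,_=cv2.findContours(r,0,2); cv2.drawContours(v,cs,-1,(0,255,0),1)
w=I['side'][:,:,::-1].copy(); r=render('side',rig(x)[0]); r=cv2.resize(r,(512,384)); cs,_=cv2.findContours(r,0,2); cv2.drawContours(w,cs,-1,(0,255,0),1)
a=cv2.resize(v[90:270,80:420],(680,360)) ; b=cv2.resize(v[130:250,70:200],None,fx=2,fy=2)
cv2.imwrite('pics/ov.png',np.vstack([cv2.resize(v[100:250,70:350],(560,300)),cv2.resize(w[170:320,120:400],(560,300))]))
E
python3 m1.py
```

```text
rig x,y,yaw,th [ 0.5701  0.0365 -0.103   0.025 ] err 0.241
bar [ 0.5417 -0.2044 -0.1034] err 0.325 [179, 156]
lid [ 0.4459  0.3725 -0.0121] err 0.312 [237, 227]Traceback (most recent call last):
  File "m1.py", line 17, in <module>
    one('rawA',{'top':(337,221),'side':(196,178)},.014,[.045,.014,.014],[-.7,.7,0,1.5],PM)
    ~~~^^^^^^^^^^^^^^^^^^^^^^^^^^^^^^^^^^^^^^^^^^^^^^^^^^^^^^^^^^^^^^^^^^^^^^^^^^^^^^^^^^^
  File "m1.py", line 10, in one
    best=min((fit(lambda x:[box([x[0],x[1],z],yawax(x[2]),half)],[g[0],g[1],y],[.01,.01,.2],mm) for y in yaw0),key=lambda r:r[1])
  File "m1.py", line 10, in <genexpr>
    best=min((fit(lambda x:[box([x[0],x[1],z],yawax(x[2]),half)],[g[0],g[1],y],[.01,.01,.2],mm) for y in yaw0),key=lambda r:r[1])
              ~~~^^^^^^^^^^^^^^^^^^^^^^^^^^^^^^^^^^^^^^^^^^^^^^^^^^^^^^^^^^^^^^^^^^^^^^^^^^^^^^
  File "fit.py", line 26, in fit
    o=minimize(cost,x0,method='Nelder-Mead',options=dict(initial_simplex=sim,maxiter=250,xatol=2e-4,fatol=1e-4)); x0=o.x
    res = _minimize_neldermead(fun, x0, args, callback, bounds=bounds,
                               **options)
    fxcc = func(xcc)
    fx = function(np.copy(x), *(wrapper_args + args))
  File "fit.py", line 21, in cost
    r=render(n,f(x)); c+=1-(r&m).sum()/max(1,(r|m).sum())
  File "fit.py", line 9, in render
    f,cx,cy,T=cal(n); m=np.zeros((384*U,512*U),np.uint8)
              ~~~^^^
  File "h.py", line 5, in cal
    c=optics.get_calibration(n); f=192/np.tan(np.radians(c['fov_y'])/2)
ValueError: time passes only in moves, steps and waits
```

```bash
python3 - <<'E'
import re
s=open('h.py').read()
s=s.replace("def cal(n):\n    c=optics.get_calibration(n);","import functools\n@functools.cache\ndef cal(n):\n    c=optics.get_calibration(n);"); open('h.py','w').write(s)
s=open('fit.py').read(); s=s.replace("[...,1]>165)&(h[...,2]>70)","[...,1]>150)&(h[...,2]>50)").replace("<6)|(h[...,0]>172","<7)|(h[...,0]>170"); open('fit.py','w').write(s)
E
python3 m1.py
```

```text
rig x,y,yaw,th [ 0.5701  0.0369 -0.1054  0.0362] err 0.234
bar [ 0.5423 -0.2045 -0.1238] err 0.285 [185, 168]
lid [ 0.446   0.3757 -0.0091] err 0.273 [248, 243]
rawA [ 0.4209 -0.256   2.2591] err 0.584 [265, 92635]
rawB [ 0.4664 -0.4194 -0.6227] err 0.619 [275, 92635]
(array([223, 170, 104], dtype=uint8), array([221, 166, 101], dtype=uint8))
glue [0.34310297 0.20798577 0.        ] [0.32771841 0.20400128 0.        ]
```

View pics/ov.png

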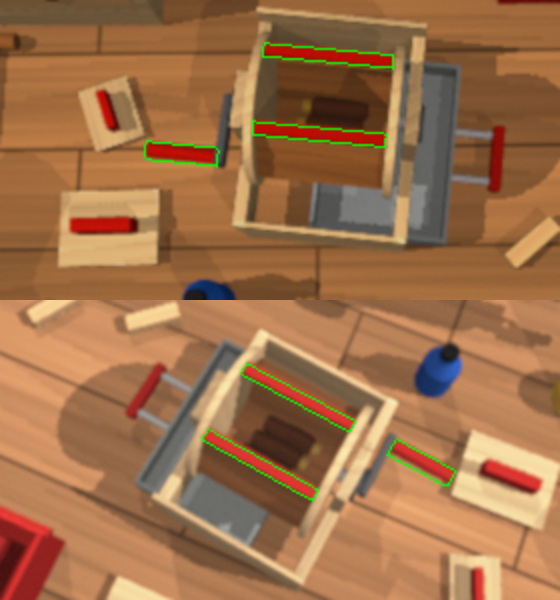

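The overlay agrees with the strips and grip. The larger lid is at (124,213), with a panel twice the size of the other's. First I turn the tool to the cradle axes and raise it.

Request:
servo_tool:
  increments:
    - [0,0,-1.5,0,0,8.18,1]
    - [0,0,-1.5,0,0,8.18,1]
    - [0,0,-1.5,0,0,8.18,1]
    - [0,0,-1.5,0,0,8.18,1]
    - [0,0,0,0,0,8.18,1]
  squeeze: 60

```text
clock: 1.8
position: [0.1414, 0.5586, 0.3018]
ee_rot: [-0.0, 0.465, 0.885, 0.002]
contact_force: [0.3, 0.2, -0.3]
width: 0.0128
gripper_force: 0.0
```

Request:
servo_tool:
  increments:
    - [0,0,0,0,0,8.18,1]
    - [0,0,0,0,0,8.18,1]
    - [0,0,0,0,0,8.18,1]
    - [0,0,0,0,0,8.18,1]
    - [0,0,0,0,0,8.18,1]

```text
clock: 2.3
position: [0.141, 0.5574, 0.2993]
ee_rot: [0.0, 0.745, 0.667, 0.0]
contact_force: [0.2, 0.3, 0.2]
width: 0.0004
gripper_force: 0.0
```

Request:
servo_tool:
  increments:
    - [-4,2.15,0,0,0,0,1]
    - [-4,2.15,0,0,0,0,1]
    - [-4,2.15,0,0,0,0,1]
    - [-4,2.15,0,0,0,0,1]
    - [-4,2.15,0,0,0,0,1]

```text
clock: 2.8
position: [0.2273, 0.3457, 0.2994]
ee_rot: [0.0, 0.743, 0.669, 0.0]
contact_force: [1.1, 0.4, 0.8]
width: 0.0001
gripper_force: 0.0
```

Request:
servo_tool:
  increments:
    - [-4,2.15,0,0,0,0,1]
    - [-4,2.15,0,0,0,0,1]
    - [-4,2.15,0,0,0,0,1]
    - [-4,2.15,0,0,0,0,1]
    - [-4,2.15,0,0,0,0,1]

```text
clock: 3.3
position: [0.3133, 0.1355, 0.2997]
ee_rot: [0.0, 0.743, 0.669, 0.001]
contact_force: [1.9, -0.7, -0.4]
width: -0.0002
gripper_force: 0.0
```

Request:
servo_tool:
  increments:
    - [-3.66,2.66,0,0,0,0,1]
    - [-3.66,2.66,0,0,0,0,1]
    - [-3.66,2.66,0,0,0,0,1]
    - [-3.66,2.66,0,0,0,0,1]
    - [-3.66,2.66,0,0,0,0,1]

```text
clock: 3.8
position: [0.4267, -0.0606, 0.2995]
ee_rot: [0.0, 0.743, 0.669, 0.0]
contact_force: [0.8, 0.8, 0.2]
width: 0.0002
gripper_force: 0.0
```

Request:
servo_tool:
  increments:
    - [-3.66,2.66,0,0,0,0,1]
    - [-3.66,2.66,0,0,0,0,1]
    - [-3.66,2.66,0,0,0,0,1]
    - [-3.66,2.66,0,0,0,0,1]
    - [-3.66,2.66,0,0,0,0,1]

```text
clock: 4.3
position: [0.5401, -0.2564, 0.2992]
ee_rot: [0.0, 0.743, 0.669, 0.0]
contact_force: [0.1, 0.4, 0.5]
width: 0.0
gripper_force: 0.0
```

Request:
servo_tool:
  increments:
    - [0,0,4.6,0,0,0,1]
    - [0,0,4.6,0,0,0,1]
    - [0,0,4.6,0,0,0,1]
    - [0,0,4.6,0,0,0,1]
    - [0,0,4.6,0,0,0,1]

```text
clock: 4.8
position: [0.5394, -0.2547, 0.0678]
ee_rot: [0.0, 0.743, 0.669, 0.0]
contact_force: [1.0, -0.9, -0.3]
width: -0.0004
gripper_force: 0.0
```

```bash
cat >> h.py <<'E'
C=np.array([.5701,.0369]); YAW=-.105
AX=np.array([[np.cos(YAW),np.sin(YAW)],[-np.sin(YAW),np.cos(YAW)]])
def cr(p): return AX@(np.array(p)[:2]-C)
E
python3 -c "
from h import *
s,m=st(); print(cr(s['position']))"
```

```text
t 4.8 pos [ 0.5394 -0.2547  0.0678] x [ 0.105  0.995 -0.   ] y [ 0.995 -0.105  0.001] z [ 0.001 -0.    -1.   ] q [-0.56  0.45  1.7   0.    0.99 -0.45] F [ 1.  -0.9 -0.3] w -0.0004 gf 0.0
[ 4.42376481e-05 -2.93209329e-01]
```

Request:
servo_tool:
  increments:
    - [0,0,2,0,0,0,1]
    - [0,0,1.8,0,0,0,1]
    - [0,0,0,0,0,0,1]
    - [1.5,0,0,0,0,0,1]
    - [1.5,0,0,0,0,0,1]

```text
clock: 5.3
position: [0.5434, -0.2244, 0.0325]
ee_rot: [0.001, 0.743, 0.669, 0.0]
contact_force: [-1.1, -5.3, -0.4]
width: -0.0001
gripper_force: 11.7
```

Request:
servo_tool:
  increments:
    - [1.5,0,0,0,0,0,1]
    - [1.5,0,0,0,0,0,1]
    - [1.5,0,0,0,0,0,1]
    - [1.0,0,0,0,0,0,1]
    - [1.0,0,0,0,0,0,1]

```text
clock: 5.8
position: [0.55, -0.1593, 0.0319]
ee_rot: [0.001, 0.743, 0.669, 0.0]
contact_force: [0.6, -3.7, 1.9]
width: 0.0002
gripper_force: 1.6
```

Request:
servo_tool:
  increments:
    - [0.5,0,0,0,0,0,1]
    - [0.3,0,0,0,0,0,1]
    - [0.3,0,0,0,0,0,1]
    - [0,0,0,0,0,0,1]
    - [0,0,0,0,0,0,1]

```text
clock: 6.3
position: [0.5498, -0.1487, 0.0308]
ee_rot: [-0.001, 0.743, 0.669, -0.0]
contact_force: [0.2, -1.3, 0.4]
width: 0.0001
gripper_force: 0.3
```

Request:
servo_tool:
  increments:
    - [0.4,0,0,0,0,0,1]
    - [0.3,0,0,0,0,0,1]
    - [0.3,0,0,0,0,0,1]
    - [0,0,0,0,0,0,1]
    - [0,0,0,0,0,0,1]

```text
clock: 6.8
position: [0.55, -0.1479, 0.031]
ee_rot: [0.004, 0.741, 0.671, -0.006]
contact_force: [-6.5, -27.9, -2.4]
width: 0.0003
gripper_force: 13.8
```

```bash
python3 -c "
from h import *
s,m=st(); print(cr(s['position'])); save('top','top1',3,(200,80,360,260))"
```

```text
t 6.8 pos [ 0.55   -0.1479  0.031 ] x [ 0.099  0.995 -0.015] y [ 0.995 -0.099 -0.002] z [-0.003 -0.014 -1.   ] q [-0.38  0.46  1.8  -0.02  0.88 -0.26] F [ -6.5 -27.9  -2.4] w 0.0003 gf 13.8
[-0.00065033 -0.18588161]
```

View pics/top1.png

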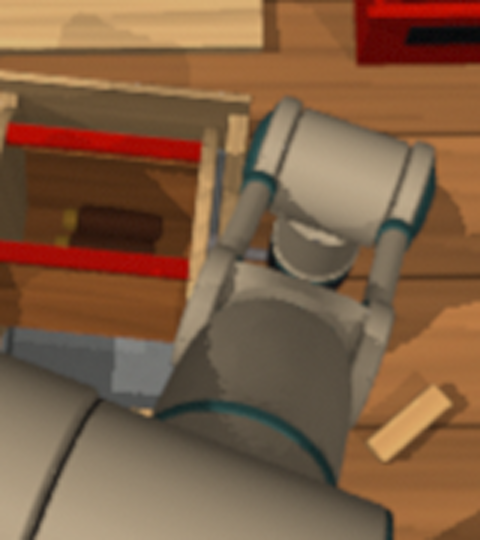

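Request:
servo_tool:
  increments:
    - [-2.8,0,0,0,0,0,1]
    - [0,0,-4.45,0,0,0,1]
    - [0,0,-4.45,0,0,0,1]
    - [0,0,-4.45,0,0,0,1]
    - [0,0,-4.45,0,0,0,1]

```text
clock: 7.35
position: [0.5475, -0.1663, 0.2103]
ee_rot: [-0.002, 0.743, 0.669, 0.0]
contact_force: [1.5, -1.2, 0.4]
width: -0.0003
gripper_force: 0.0
```

Request:
servo_tool:
  increments:
    - [0,0,-4.45,0,0,0,1]
    - [0,0,-4.45,0,0,0,1]
    - [0,0,-4.45,0,0,0,1]
    - [4.4,-0.78,0,0,0,0,0]
    - [4.4,-0.78,0,0,0,0,-1]

```text
clock: 7.85
position: [0.5422, -0.0774, 0.3438]
ee_rot: [0.0, 0.744, 0.668, 0.001]
contact_force: [-0.2, 0.6, -0.7]
width: 0.0281
gripper_force: 0.0
```

Request:
servo_tool:
  increments:
    - [4.4,-0.78,0,0,0,0,-1]
    - [4.4,-0.78,0,0,0,0,-1]
    - [4.4,-0.78,0,0,0,0,-1]
    - [4.4,-0.78,0,0,0,0,-1]
    - [4.4,-0.78,0,0,0,0,-1]

```text
clock: 8.35
position: [0.525, 0.147, 0.3422]
ee_rot: [-0.001, 0.743, 0.669, -0.001]
contact_force: [0.9, 0.3, -0.5]
width: 0.0852
gripper_force: 0.0
```

Request:
servo_tool:
  increments:
    - [4.4,-0.78,0,0,0,0,-1]
    - [4.4,-0.78,0,0,0,0,-1]
    - [0,0,0,0,0,0,-1]
    - [0,0,4,0,0,0,-1]
    - [0,0,4,0,0,0,-1]

```text
clock: 8.85
position: [0.52, 0.2344, 0.2624]
ee_rot: [0.0, 0.743, 0.669, 0.001]
contact_force: [0.5, 1.0, -0.6]
width: 0.0856
gripper_force: 0.0
```

```bash
python3 -c "
from h import *
s,m=st(); print(cr(s['position']))
save('side','side1',3,(230,180,430,330))"
```

```text
t 8.85 pos [0.52   0.2344 0.2624] x [0.104 0.995 0.001] y [ 0.995 -0.104  0.001] z [ 0.001  0.001 -1.   ] q [0.3  0.26 1.48 0.   1.41 0.41] F [ 0.5  1.  -0.6] w 0.0856 gf 0.0
[-0.07054705  0.19117569]
```

View pics/side1.png

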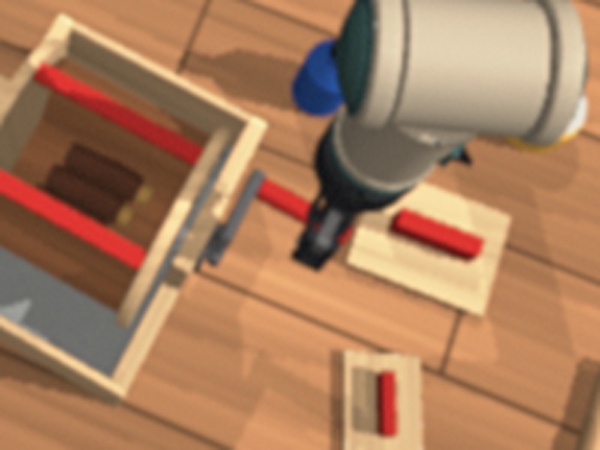

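Two finished handles show in the barrel, and the open fingers are above the crank grip. I descend and grip.

Request:
servo_tool:
  increments:
    - [0,0,3,0,0,0,-1]
    - [0,0,3,0,0,0,-1]
    - [0,0,2,0,0,0,-1]
    - [0,0,0,0,0,0,-1]
    - [0,0,0,0,0,0,0.3]
  squeeze: 60

```text
clock: 9.4
position: [0.5204, 0.2337, 0.1835]
ee_rot: [-0.0, 0.743, 0.669, -0.0]
contact_force: [-0.0, 0.1, -0.5]
width: 0.0733
gripper_force: 0.0
```

Request:
servo_tool:
  increments:
    - [0,0,0,0,0,0,1]
    - [0,0,0,0,0,0,1]
    - [0,0,0,0,0,0,1]
    - [0,0,0,0,0,0,1]
    - [0,0,0,0,0,0,1]

```text
clock: 9.9
position: [0.5195, 0.2344, 0.1835]
ee_rot: [-0.0, 0.743, 0.669, 0.0]
contact_force: [-3.1, 0.3, 3.6]
width: 0.0202
gripper_force: 58.5
```

```bash
python3 -c "
from h import *
s,m=st(); print(cr(s['position']))"
```

```text
t 9.9 pos [0.5195 0.2344 0.1835] x [0.105 0.995 0.001] y [ 0.995 -0.105 -0.001] z [-0.001  0.001 -1.   ] q [0.3  0.3  1.61 0.   1.23 0.41] F [-3.1  0.3  3.6] w 0.0202 gf 58.5
[-0.07097219  0.19106492]
```

Request:
servo_tool:
  increments:
    - [0,0.09,-1.09,0,0,0,1]
    - [0,0.26,-1.07,0,0,0,1]
    - [0,0.42,-1.01,0,0,0,1]
    - [0,0.57,-0.94,0,0,0,1]
    - [0,0.71,-0.83,0,0,0,1]

```text
clock: 10.4
position: [0.5416, 0.2318, 0.2321]
ee_rot: [0.0, 0.743, 0.669, 0.0]
contact_force: [5.4, 2.1, -17.9]
width: 0.0201
gripper_force: 59.1
```

Request:
servo_tool:
  increments:
    - [0,0.83,-0.71,0,0,0,1]
    - [0,0.94,-0.57,0,0,0,1]
    - [0,1.01,-0.42,0,0,0,1]
    - [0,1.07,-0.26,0,0,0,1]
    - [0,1.09,-0.09,0,0,0,1]

```text
clock: 10.9
position: [0.5868, 0.2267, 0.2508]
ee_rot: [-0.003, 0.743, 0.669, -0.004]
contact_force: [-7.2, 2.7, -21.8]
width: 0.0202
gripper_force: 59.6
```

```bash
python3 -c "
from h import *
s,m=st(); print(cr(s['position']))"
```

```text
t 10.9 pos [0.5868 0.2267 0.2508] x [ 0.104  0.995 -0.002] y [ 0.994 -0.104 -0.01 ] z [-0.01  -0.001 -1.   ] q [0.26 0.36 1.36 0.   1.44 0.36] F [ -7.2   2.7 -21.8] w 0.0202 gf 59.6
[-0.0032762   0.19055094]
```

Request:
servo_tool:
  increments:
    - [0,1.09,0.25,0,0,0,1]
    - [0,1.07,0.35,0,0,0,1]
    - [0,1.01,0.42,0,0,0,1]
    - [0,0.94,0.57,0,0,0,1]
    - [0,0.83,0.71,0,0,0,1]

```text
clock: 11.4
position: [0.6357, 0.2213, 0.2323]
ee_rot: [-0.002, 0.743, 0.669, -0.003]
contact_force: [-11.4, 0.8, -2.0]
width: 0.0201
gripper_force: 61.7
```

Request:
servo_tool:
  increments:
    - [0,0.71,0.83,0,0,0,1]
    - [0,0.57,0.94,0,0,0,1]
    - [0,0.42,1.01,0,0,0,1]
    - [0,0.26,1.07,0,0,0,1]
    - [0,0.09,1.09,0,0,0,1]

```text
clock: 11.9
position: [0.6586, 0.2188, 0.1855]
ee_rot: [0.001, 0.743, 0.669, 0.0]
contact_force: [-9.2, -0.7, 6.0]
width: 0.0204
gripper_force: 62.5
```

Request:
servo_tool:
  increments:
    - [0,0,0,0,0,0,1]
    - [0,0,0,0,0,0,1]
    - [0,0,0,0,0,0,1]
    - [0,0,0,0,0,0,1]
    - [0,0,0,0,0,0,1]

```text
clock: 12.4
position: [0.6586, 0.2188, 0.1836]
ee_rot: [0.0, 0.743, 0.669, -0.001]
contact_force: [-6.4, 0.2, -2.9]
width: 0.0203
gripper_force: 61.7
```

```bash
python3 -c "
from h import *
s,m=st(); print(cr(s['position']))
for n in('top','side'):
  im=optics.get_image(n)[:,:,::-1]; c=(im[100:260,150:350] if n=='top' else im[170:330,170:370]); globals()[n]=cv2.resize(c,None,fx=2,fy=2,interpolation=2)
cv2.imwrite('pics/d1.png',np.hstack([top,side]))"
```

```text
t 12.4 pos [0.6586 0.2188 0.1836] x [ 0.104  0.995 -0.001] y [ 0.995 -0.104 -0.   ] z [-0.001 -0.001 -1.   ] q [ 0.22  0.49  1.31 -0.    1.34  0.33] F [-6.4  0.2 -2.9] w 0.0203 gf 61.7
[0.06891576 0.19012914]
```

View pics/d1.png

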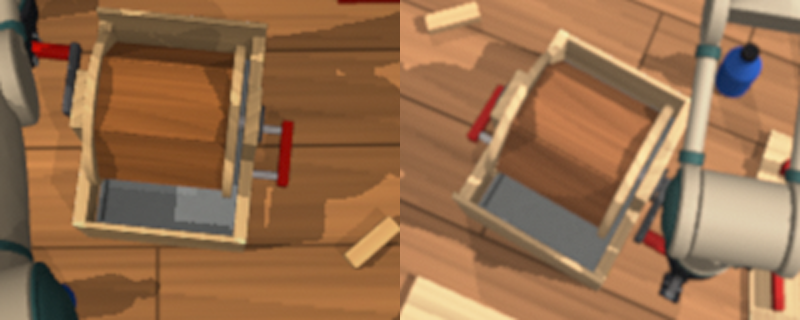

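The barrel is over, the tray is home, and nothing is on the bench. I give it a small wobble to shake out any stragglers, then crank back.

Request:
servo_tool:
  increments:
    - [0,-0.1,1.2,0,0,0,1]
    - [0,-0.3,1.2,0,0,0,1]
    - [0,0.3,-1.2,0,0,0,1]
    - [0,0.1,-1.2,0,0,0,1]
    - [0,0,0,0,0,0,1]

```text
clock: 13.0
position: [0.6586, 0.2188, 0.1846]
ee_rot: [0.0, 0.743, 0.669, -0.001]
contact_force: [-8.1, -0.7, 3.2]
width: 0.0204
gripper_force: 62.2
```

Request:
servo_tool:
  increments:
    - [0,0,0,0,0,0,1]
    - [0,0,0,0,0,0,1]
    - [0,0,0,0,0,0,1]
    - [0,0,0,0,0,0,1]
    - [0,0,0,0,0,0,1]

```text
clock: 13.5
position: [0.6586, 0.2188, 0.1846]
ee_rot: [0.0, 0.743, 0.669, -0.0]
contact_force: [-8.3, -0.9, 0.5]
width: 0.0203
gripper_force: 62.0
```

Request:
servo_tool:
  increments:
    - [0,-0.09,-1.09,0,0,0,1]
    - [0,-0.26,-1.07,0,0,0,1]
    - [0,-0.42,-1.01,0,0,0,1]
    - [0,-0.57,-0.94,0,0,0,1]
    - [0,-0.71,-0.83,0,0,0,1]

```text
clock: 14.0
position: [0.638, 0.2211, 0.2303]
ee_rot: [-0.0, 0.743, 0.669, -0.001]
contact_force: [-4.0, -0.6, -14.5]
width: 0.0199
gripper_force: 60.7
```

Request:
servo_tool:
  increments:
    - [0,-0.83,-0.71,0,0,0,1]
    - [0,-0.94,-0.57,0,0,0,1]
    - [0,-1.01,-0.42,0,0,0,1]
    - [0,-1.07,-0.26,0,0,0,1]
    - [0,-1.09,-0.09,0,0,0,1]

```text
clock: 14.5
position: [0.591, 0.2264, 0.2507]
ee_rot: [0.002, 0.743, 0.669, 0.002]
contact_force: [5.5, -2.4, -18.3]
width: 0.02
gripper_force: 60.1
```

Request:
servo_tool:
  increments:
    - [0,-1.09,0.09,0,0,0,1]
    - [0,-1.07,0.26,0,0,0,1]
    - [0,-1.01,0.42,0,0,0,1]
    - [0,-0.94,0.57,0,0,0,1]
    - [0,-0.83,0.71,0,0,0,1]

```text
clock: 15.0
position: [0.5457, 0.2315, 0.235]
ee_rot: [0.005, 0.743, 0.669, 0.007]
contact_force: [5.4, -4.7, 0.9]
width: 0.0199
gripper_force: 62.0
```

Request:
servo_tool:
  increments:
    - [0,-0.71,0.83,0,0,0,1]
    - [0,-0.57,0.94,0,0,0,1]
    - [0,-0.42,1.01,0,0,0,1]
    - [0,-0.26,1.07,0,0,0,1]
    - [0,-0.09,1.09,0,0,0,1]

```text
clock: 15.5
position: [0.5198, 0.2344, 0.1856]
ee_rot: [0.001, 0.743, 0.669, 0.002]
contact_force: [-5.2, -3.7, 6.3]
width: 0.0203
gripper_force: 62.8
```

```bash
cat > m2.py <<'E'
from fit import *
import sys
# rig fit (masks from connected comps of red near projected strips)
def rigfit(cams=('top','side'),show=None,x0=(.5701,.0369,-.1054,.03)):
    I={n:optics.get_image(n) for n in cams}
    bs,D,A,c=rig(x0); m={}
    for n in cams:
        roi=cv2.dilate(cv2.resize(render(n,bs),(512,384)),np.ones((13,13)))>0
        m[n]=red(I[n])&roi
    x,e=fit(lambda x:rig(x)[0],x0,[.005,.005,.02,.06],m); print('rig',x.round(4),round(e,3)); return x,I
if __name__=='__main__':
    s,_=st(); print(cr(s['position']))
    x,I=rigfit(tuple(sys.argv[1:]) or ('top','side'))
E
python3 m2.py side; python3 m2.py top
```

```text
t 15.5 pos [0.5198 0.2344 0.1856] x [0.105 0.995 0.002] y [ 0.995 -0.105  0.005] z [ 0.005  0.002 -1.   ] q [0.3  0.3  1.61 0.   1.23 0.41] F [-5.2 -3.7  6.3] w 0.0203 gf 62.8
[-0.07071699  0.19114104]
rig [ 0.5705  0.0367 -0.1047  0.0282] 0.244
t 15.55 pos [0.5196 0.2344 0.1835] x [0.104 0.995 0.002] y [ 0.995 -0.104  0.004] z [ 0.004  0.002 -1.   ] q [0.3  0.3  1.61 0.   1.23 0.41] F [-2.8 -3.4  3.4] w 0.02 gf 62.6
[-0.07095014  0.19112532]
rig [ 0.5708  0.037  -0.1165  0.0393] 0.217
```

Request:
servo_tool:
  increments:
    - [0,0,0.2,0,0,0,1]
    - [0,0,0,0,0,0,1]
    - [0,0,0,0,0,0,-1]
    - [0,0,0,0,0,0,-1]
    - [0,0,0,0,0,0,-1]

```text
clock: 16.1
position: [0.5216, 0.2349, 0.18]
ee_rot: [0.001, 0.743, 0.669, 0.002]
contact_force: [-0.5, 0.1, 1.0]
width: 0.0632
gripper_force: 0.0
```

Request:
servo_tool:
  increments:
    - [0,0,0,0,0,0,-1]
    - [0,0,-4,0,0,0,-1]
    - [0,0,-4,0,0,0,-1]
    - [0,0,-4,0,0,0,-1]
    - [0,0,-4,0,0,0,-1]

```text
clock: 16.6
position: [0.5202, 0.2342, 0.3401]
ee_rot: [0.0, 0.743, 0.669, 0.0]
contact_force: [1.5, 0.2, -0.2]
width: 0.0854
gripper_force: 0.0
```

```bash
cat > m3.py <<'E'
from fit import *
import sys
def rawfit(cams=('top','side')):
    for n in cams:
        optics.get_image(n)
        for r in finder.silhouettes('raw0_c',n):
            if r['p']<.15: continue
            m=r['region']; b=r['box']
            if m.sum()<60: continue
            g=atz(n,b[:2],.014)
            best=min((fit(lambda x:[box([x[0],x[1],.014],yawax(x[2]),[.045,.014,.014])],[g[0],g[1],y],[.01,.01,.2],{n:m}) for y in (0,.8,1.6,-.8)),key=lambda q:q[1])
            print(n,round(r['p'],2),np.round(b,0),int(m.sum()),'xy yaw',best[0].round(4),'cradle',cr(best[0]).round(4),'err',round(best[1],3))
rawfit()
E
python3 m3.py
python3 - <<'E'
from h import *
st()
for n in('top','side'):
  im=optics.get_image(n)[:,:,::-1]; c=(im[100:260,150:350] if n=='top' else im[170:330,170:370]); globals()[n]=cv2.resize(c,None,fx=2,fy=2,interpolation=2)
cv2.imwrite('pics/d2.png',np.hstack([top,side]))
E
```

```text
top 0.85 [337. 223.  23.  24.] 294 xy yaw [ 0.4166 -0.2519 -0.8333] cradle [-0.1223 -0.3033] err 0.116
top 0.48 [177. 250.  29.  24.] 510 xy yaw [0.3352 0.2212 1.0039] cradle [-0.2529  0.1587] err 0.505
side 0.64 [197. 179.  28.  12.] 269 xy yaw [ 0.4141 -0.2542 -0.8719] cradle [-0.1246 -0.3058] err 0.129
t 16.8 pos [0.5206 0.2343 0.3392] x [0.104 0.995 0.001] y [ 0.995 -0.104  0.002] z [ 0.002  0.001 -1.   ] q [0.3  0.23 1.33 0.   1.58 0.41] F [ 0.2  0.4 -1.4] w 0.0854 gf 0.0
```

View pics/d2.png

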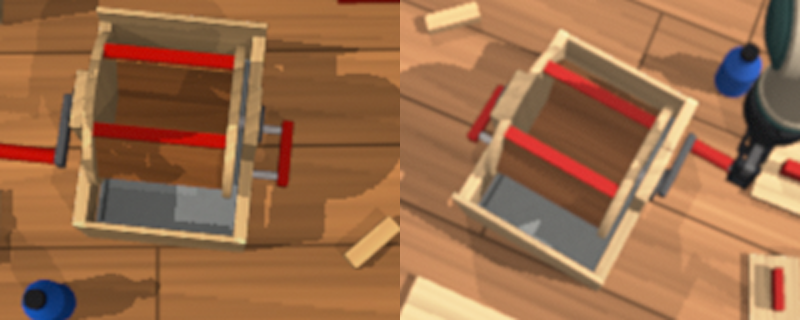

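The barrel is empty, its port is up and the tray is home. I now go to the blank at top px (337,223).

Request:
servo_tool:
  increments:
    - [-4.13,-0.45,0,0,0,0,-1]
    - [-4.13,-0.45,0,0,0,0,-1]
    - [-4.13,-0.45,0,0,0,0,-1]
    - [-4.13,-0.45,0,0,0,0,-1]
    - [-4.13,-0.45,0,0,0,0,-1]

```text
clock: 17.4
position: [0.4748, 0.0298, 0.3363]
ee_rot: [-0.001, 0.743, 0.669, -0.001]
contact_force: [-0.6, 0.9, -0.1]
width: 0.0855
gripper_force: 0.0
```

Request:
servo_tool:
  increments:
    - [-4.13,-0.45,0,0,0,0,-1]
    - [-4.13,-0.45,0,0,0,0,-1]
    - [-4.13,-0.45,0,0,0,0,-1]
    - [-4.13,-0.45,0,0,0,0,-1]
    - [-4.13,-0.45,0,0,0,0,-1]

```text
clock: 17.9
position: [0.431, -0.1731, 0.3365]
ee_rot: [-0.002, 0.743, 0.669, -0.0]
contact_force: [1.1, -0.1, 0.5]
width: 0.0851
gripper_force: 0.0
```

Request:
servo_tool:
  increments:
    - [-4.13,-0.45,0,0,0,0,-1]
    - [-4.13,-0.45,0,0,0,0,-1]
    - [0,0,4,0,0,-7.9,-1]
    - [0,0,4,0,0,-7.9,-1]
    - [0,0,4,0,0,-7.9,-1]

```text
clock: 18.4
position: [0.4135, -0.253, 0.2153]
ee_rot: [-0.001, 0.588, 0.809, 0.0]
contact_force: [1.2, -0.2, -0.0]
width: 0.0853
gripper_force: 0.0
```

Request:
servo_tool:
  increments:
    - [0,0,4,0,0,-7.9,-1]
    - [0,0,4,0,0,-7.9,-1]
    - [0,0,4,0,0,-7.9,-1]
    - [0,0,0,0,0,0,-1]
    - [0,0,0,0,0,0,-1]

```text
clock: 18.9
position: [0.414, -0.2526, 0.0975]
ee_rot: [-0.002, 0.413, 0.911, 0.0]
contact_force: [0.3, -0.3, 0.3]
width: 0.0855
gripper_force: 0.0
```

Run:
```python
from h import *
s,m=st(); d=m.T@(np.array([.4155,-.253,.011])-s['position']); print('tool delta cm',d*100)
save('top','b1',4,(280,160,430,270))
```

```text
t 18.9 pos [ 0.414  -0.2526  0.0975] x [-0.659  0.752  0.003] y [ 0.752  0.659 -0.   ] z [-0.002  0.002 -1.   ] q [-0.69  0.27  1.9   0.    0.97 -1.41] F [ 0.3 -0.3  0.3] w 0.0855 gf 0.0
tool delta cm [-0.16283771  0.09170315  8.64750919]
```

View pics/b1.png

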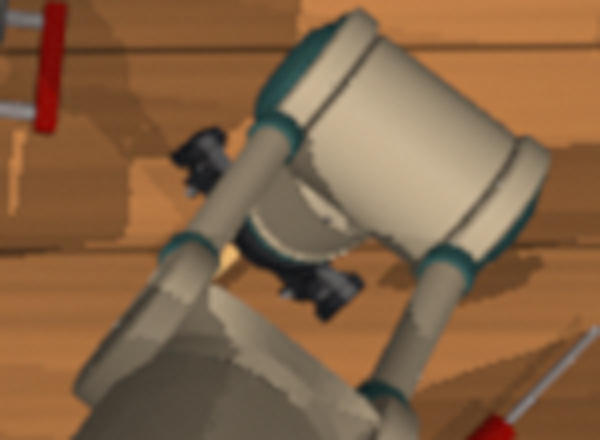

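Request:
servo_tool:
  increments:
    - [0,0,3,0,0,0,-1]
    - [0,0,3,0,0,0,-1]
    - [0,0,2,0,0,0,-1]
    - [0,0,0.6,0,0,0,-1]
    - [0,0,0,0,0,0,0]

```text
clock: 19.45
position: [0.4155, -0.2538, 0.0132]
ee_rot: [0.001, 0.412, 0.911, -0.0]
contact_force: [0.4, 0.2, -0.3]
width: 0.0731
gripper_force: 0.0
```

Request:
servo_tool:
  increments:
    - [0,0,0,0,0,0,1]
    - [0,0,0,0,0,0,1]
    - [0,0,0,0,0,0,1]
    - [0,0,0,0,0,0,1]
    - [0,0,0,0,0,0,1]

```text
clock: 19.95
position: [0.4155, -0.2538, 0.0136]
ee_rot: [0.001, 0.412, 0.911, -0.0]
contact_force: [-0.8, 0.7, 6.6]
width: 0.0266
gripper_force: 60.6
```

Request:
servo_tool:
  increments:
    - [0,0,-4,0,0,0,1]
    - [0,0,-4,0,0,0,1]
    - [0,0,-4,0,0,0,1]
    - [0,0,-4,0,0,0,1]
    - [0,0,-4,0,0,0,1]

```text
clock: 20.45
position: [0.4143, -0.2529, 0.2145]
ee_rot: [0.0, 0.412, 0.911, -0.0]
contact_force: [0.1, -1.3, -0.5]
width: 0.0266
gripper_force: 59.6
```

Request:
servo_tool:
  increments:
    - [0,0,-4.5,0,0,7.9,1]
    - [0,0,-4.5,0,0,7.9,1]
    - [0,0,-4.5,0,0,7.9,1]
    - [0,0,-4.5,0,0,7.9,1]
    - [0,0,0,0,0,7.9,1]

```text
clock: 20.95
position: [0.4163, -0.2544, 0.3995]
ee_rot: [0.007, 0.697, 0.717, 0.001]
contact_force: [0.7, -0.3, -0.3]
width: 0.0269
gripper_force: 59.5
```

Run:
```python
from h import *
s,m=st(); print(cr(s['position']))
save('side','b2',3,(120,110,320,260))
```

```text
t 20.95 pos [ 0.4163 -0.2544  0.3995] x [-0.027  1.    -0.009] y [1.    0.028 0.01 ] z [ 0.011 -0.009 -1.   ] q [-0.69  0.08  1.36  0.    1.68 -0.72] F [ 0.7 -0.3 -0.3] w 0.0269 gf 59.5
[-0.12244989 -0.30585386]
```

View pics/b2.png

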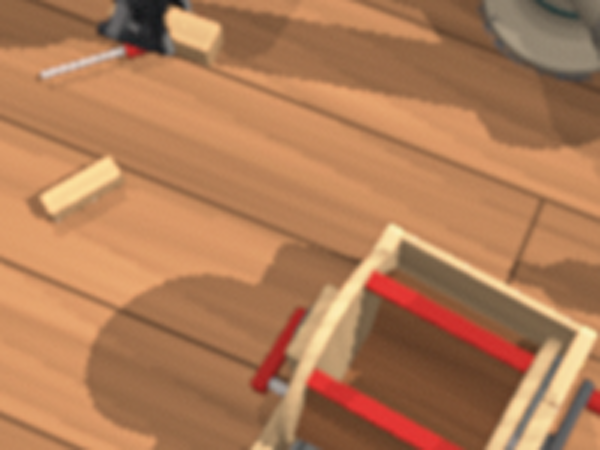

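Request:
servo_tool:
  increments:
    - [0,0,0,0,0,7.6,1]
    - [3.82,1.53,0,0,0,0,1]
    - [3.82,1.53,0,0,0,0,1]
    - [3.82,1.53,0,0,0,0,1]
    - [3.82,1.53,0,0,0,0,1]

```text
clock: 21.5
position: [0.4905, -0.1056, 0.3915]
ee_rot: [-0.001, 0.741, 0.672, -0.0]
contact_force: [0.3, -0.2, -0.5]
width: 0.0268
gripper_force: 59.6
```

Request:
servo_tool:
  increments:
    - [3.82,1.53,0,0,0,0,1]
    - [3.82,1.53,0,0,0,0,1]
    - [3.82,1.53,0,0,0,0,1]
    - [3.82,1.53,0,0,0,0,1]
    - [0,0,0,0,0,0,1]

```text
clock: 22.0
position: [0.5679, 0.0432, 0.3904]
ee_rot: [-0.002, 0.739, 0.674, 0.0]
contact_force: [-0.4, -0.5, -0.5]
width: 0.0269
gripper_force: 59.6
```

```bash
python3 - <<'E'
from h import *
s,m=st(); print(cr(s['position']))
# blank B on top
from fit import *
I=optics.get_image('top'); h=cv2.cvtColor(I,cv2.COLOR_RGB2HSV).astype(int); print(h[205,390],h[190,390],h[205,410])
for n in ('side','top'):
    I=optics.get_image(n)
    for r in finder.silhouettes('raw0_c',n): print(n,round(r['p'],2),np.round(r['box']),r['region'].sum())
E
python3 m3.py
```

```text
t 22.0 pos [0.5679 0.0432 0.3904] x [0.091 0.996 0.003] y [ 0.996 -0.091 -0.002] z [-0.002  0.003 -1.   ] q [-0.05  0.23  1.21  0.    1.71  0.04] F [-0.4 -0.5 -0.5] w 0.0269 gf 59.6
[-0.00288739  0.00607119]
[ 16 139 216] [ 14 162 159] [ 13 161 170]
top 0.49 [227. 133.  41.  15.] 115
top 0.64 [227. 135.  42.  18.] 189 xy yaw [0.6851 0.1176 0.4502] cradle [0.1059 0.0923] err 0.668
side 0.7 [371. 262.  55.  46.] 1699 xy yaw [0.4474 0.4035 0.659 ] cradle [-0.1605  0.3518] err 0.781
side 0.62 [263. 219.  42.  25.] 237 xy yaw [ 0.467   0.0316 -1.171 ] cradle [-0.102  -0.0161] err 0.593
```

Request:
servo_tool:
  increments:
    - [-0.6,0.25,0,0,0,0.8,1]
    - [0,0,4,0,0,0,1]
    - [0,0,4,0,0,0,1]
    - [0,0,4,0,0,0,1]
    - [0,0,3,0,0,0,1]

```text
clock: 22.95
position: [0.5676, 0.0318, 0.2399]
ee_rot: [-0.001, 0.746, 0.665, -0.001]
contact_force: [0.6, 0.8, -0.5]
width: 0.0267
gripper_force: 59.6
```

Request:
servo_tool:
  increments:
    - [0,0,0.5,0,0,0,1]
    - [0,0,0,0,0,0,-0.05]
    - [0,0,0,0,0,0,-0.05]
    - [0,0,0,0,0,0,-0.05]
    - [0,0,0,0,0,0,-0.05]

```text
clock: 23.45
position: [0.5683, 0.0319, 0.2389]
ee_rot: [0.0, 0.746, 0.666, 0.0]
contact_force: [-3.0, 0.3, 5.1]
width: 0.0448
gripper_force: 3.1
```

Request:
servo_tool:
  increments:
    - [0,0,-3,0,0,0,-0.05]
    - [0,0,-4,0,0,0,-0.05]
    - [0,0,-4,0,0,0,-0.05]
    - [0,0,-4,0,0,0,-1]
    - [-4.5,-1,0,0,0,0,-1]

```text
clock: 23.95
position: [0.5573, -0.0088, 0.3939]
ee_rot: [0.004, 0.744, 0.668, 0.006]
contact_force: [0.2, -1.3, -0.4]
width: 0.0724
gripper_force: 0.0
```

Request:
servo_tool:
  increments:
    - [-4.5,-1,0,0,0,0,-1]
    - [-4.5,-1,0,0,0,0,-1]
    - [-4.5,-1,0,0,0,0,-1]
    - [-4.5,-1,0,0,0,0,-1]
    - [0,0,0,0,0,0,-1]

```text
clock: 24.45
position: [0.4916, -0.1911, 0.3877]
ee_rot: [0.001, 0.749, 0.663, -0.001]
contact_force: [0.6, 0.7, -0.5]
width: 0.0855
gripper_force: 0.0
```

Run:
```python
from h import *
from fit import *
s,m=st(); print(cr(s['position']))
I={n:optics.get_image(n) for n in('top','side')}
for n,p,roi in(('top',(390,205),(370,185,412,226)),('side',(146,172),(125,155,170,190))):
    h=cv2.cvtColor(I[n],cv2.COLOR_RGB2HSV).astype(int); a,b,c,d=roi
    M=np.zeros((384,512),bool); w=h[b:d,a:c]; thr,_=cv2.threshold(w[...,2].astype(np.uint8),0,255,cv2.THRESH_OTSU)
    M[b:d,a:c]=w[...,2]>thr; M=near(M,[p]); g=atz(n,p,.014)
    best=min((fit(lambda x:[box([x[0],x[1],.014],yawax(x[2]),[.045,.014,.014])],[g[0],g[1],y],[.01,.01,.2],{n:M}) for y in (0,.8,1.6,-.8)),key=lambda q:q[1])
    print(n,thr,M.sum(),best[0].round(4),cr(best[0]).round(4),round(best[1],3))
top=cv2.resize(I['top'][100:240,200:420,::-1],None,fx=2.4,fy=2,interpolation=2); top=cv2.resize(top,(520,330)); side=cv2.resize(I['side'][170:300,170:370,::-1],(520,330-70))
cv2.imwrite('pics/d3.png',np.vstack([top,side]))
```

```text
t 24.45 pos [ 0.4916 -0.1911  0.3877] x [ 0.121  0.993 -0.004] y [ 0.993 -0.121 -0.   ] z [-0.001 -0.004 -1.   ] q [-0.5   0.16  1.31 -0.    1.68 -0.38] F [ 0.6  0.7 -0.5] w 0.0855 gf 0.0
[-0.05415615 -0.23497048]
top 138.0 546 [ 0.4863 -0.4048 -0.5316] [-0.0371 -0.448 ] 0.355
side 134.0 1387 [ 0.4899 -0.4266 -0.8631] [-0.0312 -0.4693] 0.761
```

View pics/d3.png

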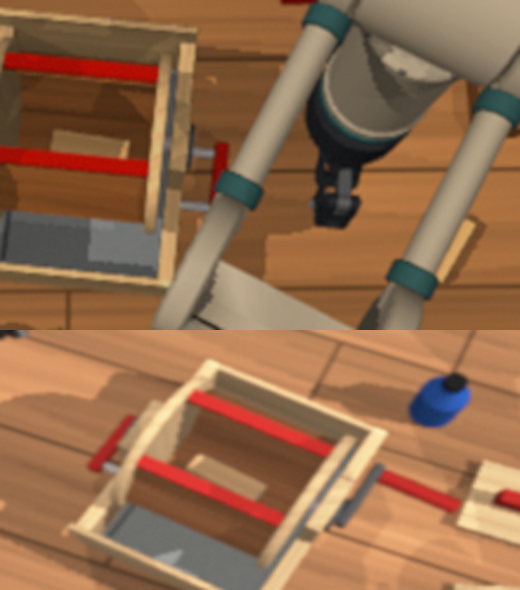

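Blank A lies in the barrel. Next I measure blank B, still at side px (147,172).

```bash
cat > m4.py <<'E'
from h import *
from fit import *
I=optics.get_image('side'); h=cv2.cvtColor(I,cv2.COLOR_RGB2HSV); a,b,c,d=126,156,168,188
w=h[b:d,a:c]; print(I[172,147],I[160,135],I[180,160])
bl=I[b:d,a:c,2].astype(np.uint8); bg=np.median(bl); M=np.zeros((384,512),bool)
thr,_=cv2.threshold(bl,0,255,cv2.THRESH_OTSU); M[b:d,a:c]=bl>thr; M=near(M,[(147,172)])
g=atz('side',(147,172),.02); print(thr,bg,M.sum(),g)
for y in (0,.8,1.6,-.8):
    q=fit(lambda x:[box([x[0],x[1],.014],yawax(x[2]),[.045,.014,.014])],[g[0],g[1],y],[.01,.01,.2],{'side':M}); print(q[0].round(4),round(q[1],3))
for r in range(b,d): print(''.join('#' if v else '.' for v in M[r,a:c]))
E
python3 m4.py
```

```text
[248 215 152] [203 141  97] [216 150 103]
120.0 100.0 205 [ 0.46004141 -0.41459258  0.02      ]
[ 0.4547 -0.4229 -0.5304] 0.356
[ 0.4576 -0.4204 -0.4894] 0.356
[ 0.4577 -0.4189  2.6172] 0.355
[ 0.4575 -0.4201 -0.5318] 0.355
..........................................
..........................................
..........................................
..........................................
..........................................
..........................................
..............................#...........
............................####..........
..........................######..........
........................#########.........
.......................##########.........
.....................#############........
...................###############........
.................################.........
................###############...........
..............###############.............
............################..............
..........################................
.........###############..................
........##############....................
........#############.....................
........###########.......................
.........########.........................
..........#####...........................
..........###.............................
..........................................
..........................................
..........................................
..........................................
..........................................
..........................................
..........................................
```

```bash
sed -i "s/box(\[x\[0\],x\[1\],.014\],yawax(x\[2\]),\[.045,.014,.014\])/box([x[0],x[1],.028],yawax(x[2]),[.045,.014,.0001])/" m4.py; python3 m4.py | sed -n 2,6p
python3 - <<'E'
from h import *
s,m=st()
E
```

```text
119.0 101.0 207 [ 0.46004141 -0.41459258  0.02      ]
[ 0.4606 -0.4141 -0.5722] 0.066
[ 0.4607 -0.414  -0.57  ] 0.07
[ 0.4606 -0.4141  2.5693] 0.066
[ 0.4605 -0.4141 -0.5741] 0.067
t 24.65 pos [ 0.4937 -0.1849  0.3876] x [0.113 0.994 0.001] y [ 0.994 -0.113  0.001] z [ 0.001  0.001 -1.   ] q [-0.49  0.16  1.31  0.    1.68 -0.38] F [-0.5 -0.1  0.3] w 0.0853 gf 0.0
```

Request:
servo_tool:
  increments:
    - [-4.63,-0.14,0,0,0,0,-1]
    - [-4.63,-0.14,0,0,0,0,-1]
    - [-4.63,-0.14,0,0,0,0,-1]
    - [-4.63,-0.14,0,0,0,0,-1]
    - [-4.63,-0.14,0,0,0,0,-1]

```text
clock: 25.15
position: [0.4614, -0.4147, 0.3875]
ee_rot: [0.0, 0.745, 0.667, 0.0]
contact_force: [1.1, -1.1, -0.1]
width: 0.0852
gripper_force: 0.0
```

Request:
servo_tool:
  increments:
    - [0,0,3.7,0,0,-8,-1]
    - [0,0,3.7,0,0,-8,-1]
    - [0,0,3.7,0,0,-8,-1]
    - [0,0,3.7,0,0,-8,-1]
    - [0,0,3.7,0,0,-8,-1]

```text
clock: 25.65
position: [0.4618, -0.413, 0.2011]
ee_rot: [0.0, 0.47, 0.883, 0.0]
contact_force: [-0.1, 0.2, 0.3]
width: 0.0854
gripper_force: 0.0
```

Request:
servo_tool:
  increments:
    - [0,0,3.7,0,0,-8,-1]
    - [0,0,3.7,0,0,-8,-1]
    - [0,0,3.7,0,0,-8,-1]
    - [0,0,0,0,0,0,-1]
    - [0,0,0,0,0,0,-1]

```text
clock: 26.15
position: [0.4615, -0.4137, 0.0915]
ee_rot: [-0.0, 0.28, 0.96, 0.0]
contact_force: [0.5, 0.5, 0.2]
width: 0.0849
gripper_force: 0.0
```

```bash
python3 m4.py | sed -n 2,3p
python3 - <<'E'
from h import *
s,m=st(); d=m.T@(np.array([.4605,-.414,.011])-s['position']); print('tool delta cm',d*100)
E
```

```text
79.0 92.0 1025 [ 0.46004141 -0.41459258  0.02      ]
[ 0.4889 -0.3756 -1.1648] 0.775
t 26.2 pos [ 0.4621 -0.4148  0.0929] x [-0.843  0.538 -0.003] y [ 0.538  0.843 -0.   ] z [ 0.002 -0.002 -1.   ] q [-0.84  0.45  1.62  0.    1.07 -1.85] F [-0.2  0.5  1.3] w 0.0852 gf 0.0
tool delta cm [ 0.19557002 -0.01740392  8.18977588]
```

Request:
servo_tool:
  increments:
    - [0.2,0,3,0,0,0,-1]
    - [0,0,3,0,0,0,-1]
    - [0,0,2,0,0,0,-1]
    - [0,0,0,0,0,0,-1]
    - [0,0,0,0,0,0,0]

```text
clock: 26.7
position: [0.4601, -0.4146, 0.0134]
ee_rot: [0.002, 0.28, 0.96, -0.001]
contact_force: [0.3, 0.0, 0.7]
width: 0.0733
gripper_force: 0.0
```

Request:
servo_tool:
  increments:
    - [0,0,0,0,0,0,1]
    - [0,0,0,0,0,0,1]
    - [0,0,0,0,0,0,1]
    - [0,0,0,0,0,0,1]
    - [0,0,0,0,0,0,1]

```text
clock: 27.2
position: [0.4595, -0.4143, 0.0128]
ee_rot: [0.001, 0.28, 0.96, -0.001]
contact_force: [-0.9, 0.1, 5.5]
width: 0.0266
gripper_force: 61.1
```

Request:
servo_tool:
  increments:
    - [0,0,-4,0,0,8,1]
    - [0,0,-4,0,0,8,1]
    - [0,0,-4,0,0,8,1]
    - [0,0,-4,0,0,8,1]
    - [0,0,-4,0,0,8,1]

```text
clock: 27.7
position: [0.4583, -0.4131, 0.213]
ee_rot: [-0.0, 0.594, 0.805, 0.0]
contact_force: [-0.1, -0.3, 0.1]
width: 0.0268
gripper_force: 60.1
```

Request:
servo_tool:
  increments:
    - [0,0,-4,0,0,8,1]
    - [0,0,-4,0,0,8,1]
    - [0,0,-4,0,0,8,1]
    - [0,0,-4,0,0,0,1]
    - [0,0,-3,0,0,0,1]

```text
clock: 28.2
position: [0.4586, -0.4134, 0.4043]
ee_rot: [0.001, 0.746, 0.666, 0.0]
contact_force: [0.3, -0.5, -0.2]
width: 0.0267
gripper_force: 60.1
```

Run:
```python
from h import *
s,m=st(); d=m.T@(np.array([.5702,.037,.39])-s['position']); print('tool delta cm',d*100, 'rot deg', np.degrees(np.arctan2(m[1,1],m[0,1]))+6)
```

```text
t 28.2 pos [ 0.4586 -0.4134  0.4043] x [ 0.113  0.994 -0.002] y [ 0.994 -0.113  0.002] z [ 0.002 -0.002 -1.   ] q [-0.85  0.3   1.07  0.    1.76 -0.73] F [ 0.3 -0.5 -0.2] w 0.0267 gf 60.1
tool delta cm [46.01758256  5.97907911  1.35887956] rot deg -0.5098847389472869
```

Request:
servo_tool:
  increments:
    - [4.18,0.54,0,0,0,-0.5,1]
    - [4.18,0.54,0,0,0,0,1]
    - [4.18,0.54,0,0,0,0,1]
    - [4.18,0.54,0,0,0,0,1]
    - [4.18,0.54,0,0,0,0,1]

```text
clock: 28.7
position: [0.5076, -0.2068, 0.4013]
ee_rot: [-0.0, 0.743, 0.669, 0.0]
contact_force: [0.5, -0.5, -1.0]
width: 0.0268
gripper_force: 60.2
```

Request:
servo_tool:
  increments:
    - [4.18,0.54,0,0,0,0,1]
    - [4.18,0.54,0,0,0,0,1]
    - [4.18,0.54,0,0,0,0,1]
    - [4.18,0.54,0,0,0,0,1]
    - [4.18,0.54,0,0,0,0,1]

```text
clock: 29.2
position: [0.5562, -0.0018, 0.4014]
ee_rot: [0.0, 0.743, 0.669, 0.0]
contact_force: [0.9, -0.5, -0.5]
width: 0.027
gripper_force: 60.2
```

Request:
servo_tool:
  increments:
    - [4.2,0.54,0,0,0,0,1]
    - [0,0,0,0,0,0,1]
    - [0,0,3,0,0,0,1]
    - [0,0,3,0,0,0,1]
    - [0,0,0,0,0,0,1]

```text
clock: 29.7
position: [0.5634, 0.0374, 0.337]
ee_rot: [-0.003, 0.743, 0.669, -0.004]
contact_force: [-0.7, -0.2, 0.9]
width: 0.0272
gripper_force: 60.2
```

```bash
python3 - <<'E'
from h import *
s,m=st(); d=m.T@(np.array([.5702,.037,.238])-s['position']); print('tool delta cm',d*100, 'rot deg', np.degrees(np.arctan2(m[1,1],m[0,1]))+6)
E
python3 m2.py top
```

```text
t 29.7 pos [0.5634 0.0374 0.337 ] x [ 0.105  0.995 -0.001] y [ 0.994 -0.105 -0.01 ] z [-0.01  0.   -1.  ] q [-0.06  0.23  1.33 -0.    1.59  0.05] F [-0.7 -0.2  0.9] w 0.0272 gf 60.2
tool delta cm [0.04360234 0.77011086 9.89504923] rot deg -0.011746300462835535
t 29.7 pos [0.5634 0.0374 0.337 ] x [ 0.105  0.995 -0.001] y [ 0.994 -0.105 -0.01 ] z [-0.01  0.   -1.  ] q [-0.06  0.23  1.33 -0.    1.59  0.05] F [-0.7 -0.2  0.9] w 0.0272 gf 60.2
[-0.0066621  -0.00024296]
rig [ 0.5725  0.0358 -0.1134 -0.0231] 0.56
```

Request:
servo_tool:
  increments:
    - [0,0.5,3,0,0,0,1]
    - [0,0,3,0,0,0,1]
    - [0,0,3,0,0,0,1]
    - [0,0,0.8,0,0,0,1]
    - [0,0,0,0,0,0,-0.05]

```text
clock: 30.25
position: [0.5715, 0.0367, 0.2439]
ee_rot: [0.0, 0.743, 0.669, -0.0]
contact_force: [-0.4, -0.1, 0.4]
width: 0.0401
gripper_force: 0.0
```

Request:
servo_tool:
  increments:
    - [0,0,0,0,0,0,-0.05]
    - [0,0,0,0,0,0,-0.05]
    - [0,0,0,0,0,0,-0.05]
    - [0,0,-3,0,0,0,-0.05]
    - [0,0,-4,0,0,0,-0.05]

```text
clock: 30.75
position: [0.5702, 0.0373, 0.3128]
ee_rot: [-0.001, 0.743, 0.669, -0.001]
contact_force: [1.6, -0.1, 0.1]
width: 0.0448
gripper_force: 0.0
```

Request:
servo_tool:
  increments:
    - [0,0,-4,0,0,0,-0.5]
    - [0,0,-4,0,0,0,-1]
    - [4.5,-2,0,0,0,0,-1]
    - [4.5,-2,0,0,0,0,-1]
    - [4.5,-2,0,0,0,0,-1]

```text
clock: 31.25
position: [0.5254, 0.1789, 0.3948]
ee_rot: [0.001, 0.744, 0.669, 0.001]
contact_force: [0.5, 0.6, 0.5]
width: 0.0856
gripper_force: 0.0
```

Request:
servo_tool:
  increments:
    - [4.5,-2,0,0,0,0,-1]
    - [4.5,-2,0,0,0,0,-1]
    - [4.5,-2,0,0,0,0,-1]
    - [0,0,0,0,0,0,-1]
    - [0,0,0,0,0,0,-1]

```text
clock: 31.75
position: [0.4796, 0.3193, 0.3939]
ee_rot: [0.0, 0.742, 0.67, 0.0]
contact_force: [-0.4, -0.1, -0.8]
width: 0.085
gripper_force: 0.0
```

```bash
python3 m2.py top side
python3 - <<'E'
from h import *
I={n:optics.get_image(n) for n in('top','side')}
top=cv2.resize(I['top'][60:384,0:512,::-1],(780,300)); side=cv2.resize(I['side'][120:340,100:480,::-1],(780,300))
top=cv2.resize(I['top'][100:270,80:440,::-1],(636,300),interpolation=2); side=cv2.resize(I['side'][140:340,110:430,::-1],(480,300),interpolation=2)
cv2.imwrite('pics/d4.png',np.vstack([top,cv2.copyMakeBorder(side,0,0,0,156,0)]))
E
```

```text
t 31.75 pos [0.4796 0.3193 0.3939] x [0.102 0.995 0.   ] y [ 0.995 -0.102  0.001] z [ 0.001 -0.    -1.   ] q [ 0.47  0.23  1.19 -0.    1.71  0.57] F [-0.4 -0.1 -0.8] w 0.085 gf 0.0
[-0.11960792  0.27133002]
rig [ 0.5669  0.0365 -0.1154  0.018 ] 0.231
```

View pics/d4.png

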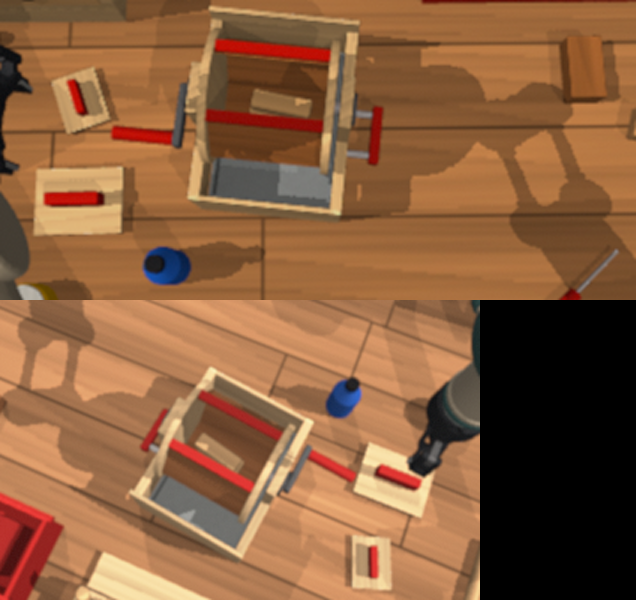

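Run:
```python
from h import *
I={n:optics.get_image(n) for n in('top','side')}
top=cv2.resize(I['top'][115:215,190:290,::-1],(400,400),interpolation=2); side=cv2.resize(I['side'][180:300,205:325,::-1],(400,400),interpolation=2)
im=np.hstack([top,side]); im=cv2.convertScaleAbs(im,alpha=1.5,beta=0)
cv2.imwrite('pics/d5.png',im)
```

```text
(no output)
```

View pics/d5.png

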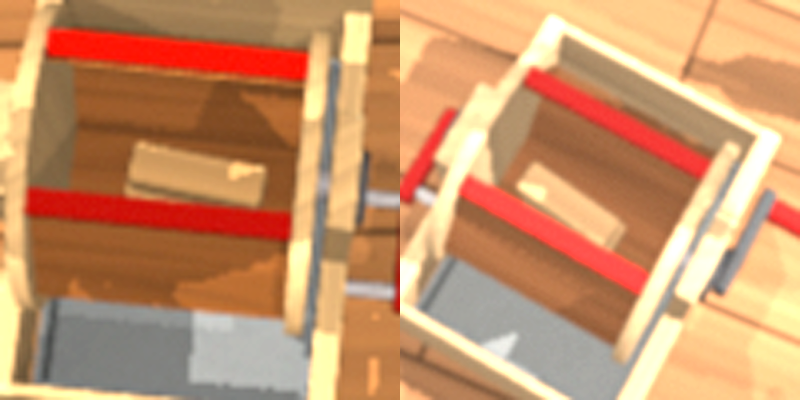

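```bash
python3 - <<'E'
from h import *
def tri(a,b):
    o1,d1=ray('top',a);o2,d2=ray('side',b)
    t=np.linalg.lstsq(np.stack([d1,-d2],1),o2-o1,rcond=None)[0]; p,q=o1+d1*t[0],o2+d2*t[1]; return (p+q)/2,np.linalg.norm(p-q)
p=tri((238.7,158.7),(256.6,241.5)); print(p,cr(p[0])); p=tri((238,161),(257.3,244)); print(p,cr(p[0]))
E
cat > m5.py <<'E'
from fit import *
# lid fit: bar box on red mask, plus panel
I={n:optics.get_image(n) for n in('top','side')}
P={'top':(121,213),'side':(376,258)}
for cams in(('top',),('side',),('top','side')):
    m={n:near(red(I[n]),[P[n]]) for n in cams}
    x,e=fit(lambda x:[box([x[0],x[1],.038],yawax(x[2]),[.011,.045,.02])],[.446,.3757,-.01],[.01,.01,.1],m); print('bar',cams,x.round(4),round(e,3),[int(v.sum()) for v in m.values()])
E
python3 m5.py; for c in top side "top side"; do python3 m2.py $c | tail -1; done
```

```text
(array([0.56985086, 0.02705331, 0.17133844]), np.float64(0.005481834031402278)) [ 0.00078423 -0.00981857]
(array([0.57021769, 0.02997298, 0.14669344]), np.float64(0.004989753901508824)) [ 0.00084304 -0.00687653]
bar ('top',) [ 0.4461  0.3757 -0.0104] 0.249 [246]
bar ('side',) [0.4438 0.3729 0.1188] 0.291 [242]
bar ('top', 'side') [ 0.446   0.3757 -0.0085] 0.277 [246, 242]
rig [ 0.573   0.0361 -0.1111 -0.0298] 0.145
rig [ 0.5643  0.0378 -0.1097  0.0322] 0.143
rig [ 0.5672  0.0369 -0.1156  0.0202] 0.229
```

Blank B lies stacked on A: its top is at z≈0.171 m, which is well inside. I now fetch the larger lid at top px (121,213).

Request:
servo_tool:
  increments:
    - [2.63,-1.96,0,0,0,0,-1]
    - [2.63,-1.96,0,0,0,0,-1]
    - [0,0,4,0,0,-5.3,-1]
    - [0,0,4.5,0,0,0,-1]
    - [0,0,4.5,0,0,0,-1]

```text
clock: 32.85
position: [0.4464, 0.3751, 0.2624]
ee_rot: [0.0, 0.711, 0.703, 0.001]
contact_force: [0.5, 1.0, 0.3]
width: 0.0857
gripper_force: 0.0
```

Request:
servo_tool:
  increments:
    - [0,0,4.5,0,0,0,-1]
    - [0,0,4.5,0,0,0,-1]
    - [0,0,2,0,0,0,-1]
    - [0,0,0,0,0,0,-1]
    - [0,0,0,0,0,0,-1]

```text
clock: 33.35
position: [0.447, 0.375, 0.1539]
ee_rot: [0.0, 0.711, 0.703, 0.0]
contact_force: [-0.1, 0.2, -0.1]
width: 0.0856
gripper_force: 0.0
```

Run:
```python
from h import *
s,m=st(); d=m.T@(np.array([.446,.3755,.033])-s['position']); print('tool delta cm',d*100)
I=optics.get_image('side'); cv2.imwrite('pics/e1.png',cv2.resize(I[210:310,310:430,::-1],(720,600),interpolation=2))
```

```text
t 33.35 pos [0.447  0.375  0.1539] x [0.012 1.    0.   ] y [ 1.    -0.012  0.001] z [ 0.001  0.    -1.   ] q [0.58 0.35 1.62 0.   1.17 0.59] F [-0.1  0.2 -0.1] w 0.0856 gf 0.0
tool delta cm [ 0.04669344 -0.11047729 12.08511982]
```

View pics/e1.png

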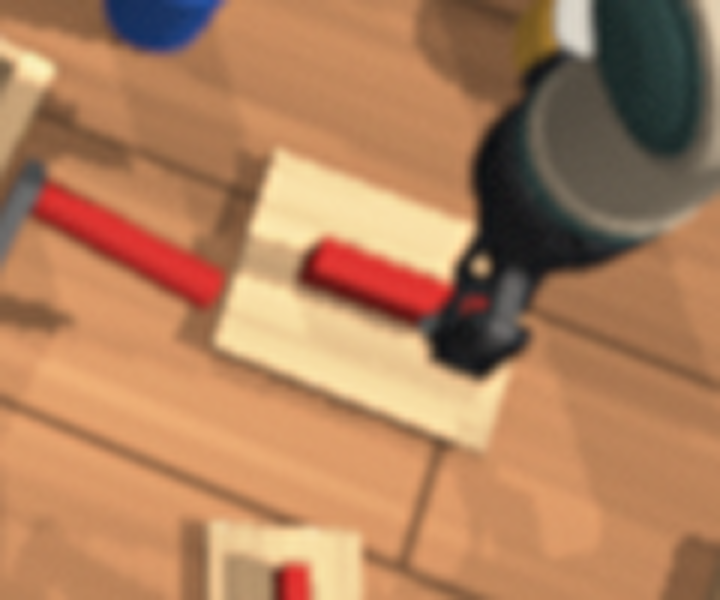

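Request:
servo_tool:
  increments:
    - [0,-0.1,4,0,0,0,-1]
    - [0,0,4,0,0,0,-1]
    - [0,0,3,0,0,0,-1]
    - [0,0,1,0,0,0,-1]
    - [0,0,0,0,0,0,0]

```text
clock: 33.9
position: [0.446, 0.375, 0.0336]
ee_rot: [-0.0, 0.711, 0.703, 0.0]
contact_force: [0.5, 0.9, 0.9]
width: 0.0732
gripper_force: 0.0
```

Request:
servo_tool:
  increments:
    - [0,0,0,0,0,0,1]
    - [0,0,0,0,0,0,1]
    - [0,0,0,0,0,0,1]
    - [0,0,0,0,0,0,1]
    - [0,0,0,0,0,0,1]
  squeeze: 90

```text
clock: 34.4
position: [0.4467, 0.3754, 0.0351]
ee_rot: [0.0, 0.711, 0.703, 0.002]
contact_force: [1.2, -0.5, 5.8]
width: 0.0211
gripper_force: 88.6
```

Request:
servo_tool:
  increments:
    - [0,0,-1,0,0,0,1]
    - [0,0,-3,0,0,0,1]
    - [0,0,-4,0,0,0,1]
    - [0,0,-4,0,0,0,1]
    - [0,0,-4,0,0,0,1]

```text
clock: 34.9
position: [0.445, 0.3743, 0.1952]
ee_rot: [-0.0, 0.711, 0.703, -0.0]
contact_force: [0.4, 1.1, -1.8]
width: 0.0209
gripper_force: 87.7
```

Request:
servo_tool:
  increments:
    - [0,0,-4,0,0,2.7,1]
    - [0,0,-4,0,0,2.7,1]
    - [0,0,-4,0,0,0,1]
    - [0,0,-4,0,0,0,1]
    - [0,0,-4,0,0,0,1]

```text
clock: 35.4
position: [0.4447, 0.3741, 0.3954]
ee_rot: [-0.0, 0.744, 0.669, -0.0]
contact_force: [0.9, 0.8, -0.4]
width: 0.0206
gripper_force: 87.9
```

```bash
cat > m6.py <<'E'
from h import *
s,m=st(); d=m.T@(np.array([.569,.0369,.4])-s['position']); print('tool delta cm',d*100,'rot',np.degrees(np.arctan2(m[1,1],m[0,1]))+6.1)
from fit import *
I={n:optics.get_image(n) for n in('top','side')}; p=np.array(s['position']); a=np.arctan2(-m[0,0],m[1,0])
for n in I:
    uv=proj(n,p+[0,0,.01]); M=red(I[n]); k,l,stt,cen=cv2.connectedComponentsWithStats(M.astype(np.uint8))
    i=[j for j in range(1,k) if stt[j,4]>20 and np.hypot(*(cen[j]-uv))<25]
    print(n,uv.round(1),[(cen[j].round(1),stt[j,4]) for j in i])
E
python3 m6.py
```

```text
t 35.4 pos [0.4447 0.3741 0.3954] x [ 0.106  0.994 -0.   ] y [ 0.994 -0.106 -0.   ] z [-0.  0. -1.] q [0.58 0.24 1.18 0.   1.72 0.69] F [ 0.9  0.8 -0.4] w 0.0206 gf 87.9
tool delta cm [-32.21278784  15.94367769  -0.46129198] rot 0.0036109763945839646
top [ 59.3 190.3] [(array([ 68.3, 189.8]), np.int32(411))]
side [422.1 226.2] [(array([412.7, 221.2]), np.int32(260)), (array([441., 234.]), np.int32(56))]
```

Request:
servo_tool:
  increments:
    - [-3.2,1.6,0,0,0,0,1]
    - [-3.2,1.6,0,0,0,0,1]
    - [-3.2,1.6,0,0,0,0,1]
    - [-3.2,1.6,0,0,0,0,1]
    - [-3.2,1.6,0,0,0,0,1]

```text
clock: 36.0
position: [0.5075, 0.2056, 0.3923]
ee_rot: [-0.001, 0.744, 0.669, -0.001]
contact_force: [0.5, -0.8, -1.1]
width: 0.0208
gripper_force: 87.9
```

Request:
servo_tool:
  increments:
    - [-3.2,1.6,0,0,0,0,1]
    - [-3.2,1.6,0,0,0,0,1]
    - [-3.2,1.6,0,0,0,0,1]
    - [-3.2,1.6,0,0,0,0,1]
    - [-3.4,1.5,0,0,0,0,1]

```text
clock: 36.5
position: [0.569, 0.0364, 0.3922]
ee_rot: [-0.001, 0.744, 0.669, -0.001]
contact_force: [-0.3, -0.2, -1.3]
width: 0.0205
gripper_force: 87.9
```

Request:
servo_tool:
  increments:
    - [0,0,0,0,0,0,1]
    - [0,0,0,0,0,0,1]
    - [0,0,1,0,0,0,1]
    - [0,0,1,0,0,0,1]
    - [0,0,0,0,0,0,1]

```text
clock: 37.0
position: [0.568, 0.0387, 0.371]
ee_rot: [-0.002, 0.743, 0.669, -0.001]
contact_force: [-0.8, -0.8, -0.9]
width: 0.0211
gripper_force: 87.8
```

```bash
cat > m7.py <<'E'
from fit import *
s,m=st(); d=m.T@(np.array([.569,.0369,.4])-s['position']); print('tool delta cm',d*100,'rot',np.degrees(np.arctan2(m[1,1],m[0,1]))+6.1)
# panel outline predicted vs. pale mask: score lid offset along tool x (bar dir)
p=np.array(s['position']); zt=p[2]-.0345+.018  # panel top
ims=[]
for n in('top','side'):
    I=optics.get_image(n); v=I[:,:,::-1].copy(); P=np.array([p[0],p[1],zt]); A=np.array([m[:,1],m[:,0],[0,0,1.]])
    q=[proj(n,P+a*.056*A[0]+b*.073*A[1]) for a,b in((-1,-1),(1,-1),(1,1),(-1,1))]; print(n,np.round(q,1).tolist())
    c=np.mean(q,0).astype(int); cr_=v[max(0,c[1]-45):c[1]+45,max(0,c[0]-60):c[0]+60]; o=np.array([max(0,c[0]-60),max(0,c[1]-45)])
    big=cv2.resize(cr_,None,fx=3.3,fy=3.3,interpolation=2); cv2.polylines(big,[np.round((np.array(q)-o+.5)*3.3).astype(np.int32)],True,(0,255,0),1); ims.append(big)
h=min(i.shape[0] for i in ims); cv2.imwrite('pics/f1.png',np.hstack([i[:h] for i in ims]))
E
python3 m7.py
```

```text
t 37.0 pos [0.568  0.0387 0.371 ] x [0.105 0.995 0.   ] y [ 0.995 -0.105 -0.004] z [-0.004  0.001 -1.   ] q [-0.05  0.23  1.25  0.    1.66  0.05] F [-0.8 -0.8 -0.9] w 0.0211 gf 87.8
tool delta cm [-0.17065102  0.10476902 -2.89918609] rot 0.09755717709564315
top [[258.6, 165.5], [263.3, 116.9], [198.1, 111.0], [191.8, 159.4]]
side [[246.0, 190.9], [222.5, 230.1], [277.6, 260.2], [299.7, 219.0]]
```

View pics/f1.png

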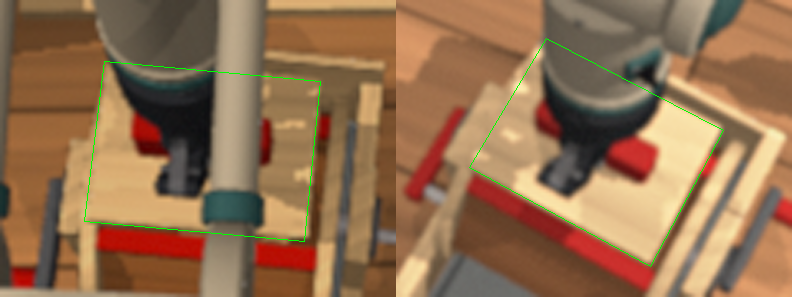

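The lid hangs square and centred on the tool, with its outline matching in both views. I lower it.

Request:
servo_tool:
  increments:
    - [-0.15,0.1,1,0,0,0,1]
    - [0,0,1.5,0,0,0,1]
    - [0,0,1.5,0,0,0,1]
    - [0,0,1,0,0,0,1]
    - [0,0,0,0,0,0,1]

```text
clock: 37.6
position: [0.5695, 0.0361, 0.3215]
ee_rot: [-0.001, 0.744, 0.669, -0.001]
contact_force: [-0.5, -0.6, -1.3]
width: 0.0205
gripper_force: 87.9
```

Request:
servo_tool:
  increments:
    - [0,0,0.4,0,0,0,1]
    - [0,0,0.4,0,0,0,1]
    - [0,0,0.4,0,0,0,1]
    - [0,0,0.4,0,0,0,1]
    - [0,0,0,0,0,0,1]

```text
clock: 38.1
position: [0.57, 0.036, 0.3067]
ee_rot: [-0.0, 0.744, 0.668, -0.0]
contact_force: [-0.7, -0.7, -2.0]
width: 0.0208
gripper_force: 87.8
```

```bash
python3 -c "
from h import *
s,m=st(); d=m.T@(np.array([.569,.0369,.2985])-s['position']); print(d*100)"
```

```text
t 38.1 pos [0.57   0.036  0.3067] x [0.106 0.994 0.   ] y [ 0.994 -0.106 -0.001] z [-0.001  0.    -1.   ] q [-0.06  0.24  1.39  0.    1.51  0.05] F [-0.7 -0.7 -2. ] w 0.0208 gf 87.8
[ 0.07937787 -0.10655385  0.8195344 ]
```

Request:
servo_tool:
  increments:
    - [0,0,0.3,0,0,0,1]
    - [0,0,0.3,0,0,0,1]
    - [0,0,0.2,0,0,0,1]
    - [0,0,0,0,0,0,1]
    - [0,0,0,0,0,0,1]

```text
clock: 38.6
position: [0.5703, 0.036, 0.2993]
ee_rot: [-0.0, 0.744, 0.668, 0.0]
contact_force: [-0.6, 0.6, -1.0]
width: 0.0208
gripper_force: 87.9
```

Request:
servo_tool:
  increments:
    - [0,0,0.15,0,0,0,1]
    - [0,0,0.1,0,0,0,1]
    - [0,0,0,0,0,0,1]
    - [0,0,0,0,0,0,1]
    - [0,0,0,0,0,0,1]

```text
clock: 39.1
position: [0.5703, 0.036, 0.2991]
ee_rot: [0.001, 0.744, 0.668, 0.001]
contact_force: [-1.5, 0.4, 8.4]
width: 0.0207
gripper_force: 89.2
```

Contact came at the expected height. I release, rise and check.

Request:
servo_tool:
  increments:
    - [0,0,-0.1,0,0,0,0.5]
    - [0,0,0,0,0,0,0]
    - [0,0,0,0,0,0,-1]
    - [0,0,0,0,0,0,-1]
    - [0,0,0,0,0,0,-1]

```text
clock: 39.6
position: [0.5703, 0.036, 0.2975]
ee_rot: [-0.0, 0.744, 0.669, -0.0]
contact_force: [-0.2, 0.3, -0.5]
width: 0.0781
gripper_force: 0.0
```

Request:
servo_tool:
  increments:
    - [0,0,-2,0,0,0,-1]
    - [0,0,-4,0,0,0,-1]
    - [0,0,-4,0,0,0,-1]
    - [0,-4,0,0,0,0,-1]
    - [0,-4,0,0,0,0,-1]

```text
clock: 40.1
position: [0.4914, 0.0444, 0.3986]
ee_rot: [0.001, 0.744, 0.668, 0.001]
contact_force: [-1.1, 0.0, -0.5]
width: 0.0855
gripper_force: 0.0
```

Request:
servo_tool:
  increments:
    - [4,-2,0,0,0,0,-1]
    - [4,-2,0,0,0,0,-1]
    - [4,-2,0,0,0,0,-1]
    - [4,0,0,0,0,0,-1]
    - [4,0,0,0,0,0,-1]

```text
clock: 40.6
position: [0.4516, 0.2512, 0.3984]
ee_rot: [0.0, 0.744, 0.669, 0.001]
contact_force: [0.6, 0.4, 0.0]
width: 0.0852
gripper_force: 0.0
```

Request:
servo_tool:
  increments:
    - [4,0,0,0,0,0,-1]
    - [4,0,0,0,0,0,-1]
    - [4,0,0,0,0,0,-1]
    - [0,0,0,0,0,0,-1]
    - [0,0,0,0,0,0,-1]

```text
clock: 41.1
position: [0.4649, 0.3696, 0.3969]
ee_rot: [0.0, 0.743, 0.669, -0.001]
contact_force: [-0.3, -1.3, -0.3]
width: 0.0851
gripper_force: 0.0
```

Run:
```python
from fit import *
st()
I={n:optics.get_image(n) for n in('top','side')}
c=np.array([.569,.0369,.302]); m={n:near(red(I[n]),[proj(n,c)]) for n in I}
x,e=fit(lambda x:[box([x[0],x[1],x[3]],yawax(x[2]),[.011,.045,.02])],[c[0],c[1],-.105,.302],[.01,.01,.1,.01],m); print('lid bar',x.round(4),round(e,3),[int(v.sum()) for v in m.values()],cr(x[:2]).round(4))
cro=[]
for n,(a,b) in {'top':(150,90),'side':(180,160)}.items():
    cro.append(cv2.resize(I[n][b:b+160,a:a+200,::-1],(400,320),interpolation=2))
cv2.imwrite('pics/g1.png',np.hstack(cro))
```

```text
t 41.1 pos [0.4649 0.3696 0.3969] x [ 0.105  0.995 -0.001] y [ 0.995 -0.105 -0.001] z [-0.001 -0.001 -1.   ] q [ 0.55  0.27  1.14 -0.    1.74  0.66] F [-0.3 -1.3 -0.3] w 0.0851 gf 0.0
lid bar [ 0.5704  0.0345 -0.1311  0.3022] 0.223 [452, 368] [ 0.0006 -0.0024]
```

View pics/g1.png

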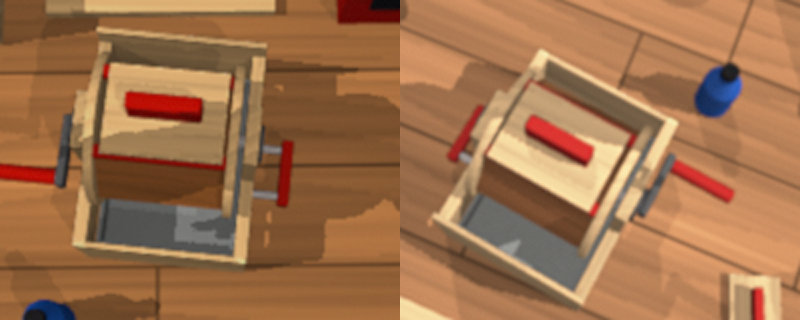

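The lid is seated between the discs: its bar is at z=0.302 and centred within 3 mm. The tray is home, the bottle is upright, and the arm is clear.

```bash
python3 -c "
from rig import manip
print(manip.sign_off())"
```

```text
the job is handed in; nothing more can be done
None
```

The job is handed in: the tray is home, both visible blanks are in the barrel, the lid is seated with its red bar up, and the glue bottle is upright. The barrel was empty after it was cranked over, but the dark handles were never seen in the tray because the barrel hides them from both cameras.

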